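# Take a printed cover plate out of the flattening fixture with a spatula

## Robot

A 6-joint arm with a two-finger parallel gripper is mounted at the origin on the work surface. World frame = base frame: x ahead of the robot, y to its left, z up, the work surface at z = 0. Lengths are in m, angles in rad, forces in N, time in s.
With the tool pointing down it reaches from about 0.35 to 0.85 m from the base axis. Payload 8.1 kg.
Tool frame: the origin (TCP) lies on the centre line of the jaws, within the pads' length; the fingertips stand robot.tip_reach ahead of it and the grasp point (between the pads) lies 5 mm behind it (robot.tip_reach is the distance from the TCP to the fingertips, in m); z points along the fingers, y is the direction in which the jaws open and shut (so a half turn about z gives the same grasp; the last joint's range is limited). The gripper opens to 93 mm and grips with 3 to 60 N. Pads are 15 mm wide; open, the fingers measure 128 mm over their backs; the gripper's body (75 mm by 188 mm) begins 65 mm behind the grasp point.
Start: joints at [-1.304, 0.13, 1.488, -0, 1.523, -0.085], TCP at [0.207, -0.563, 0.233] pointing down, gripper open.
Joint ranges: [-2.96, 2.96], [-0.89, 2.26], [0.02, 2.5], [-1.34, 4.48], [0, 2.73], [-2.66, 2.66]. Speed limits (rad/s): [2.39, 2.39, 2.79, 3.14, 3.14, 3.14].

## Interface

Orientations are given as a rotation vector (axis times angle).
In Python, from plant import sensors, read_camera, robot gives the robot as it stands.
- The arm moves only by the tool play_rows, never from a script. Its argument "series" is a list that holds one entry, the list of rows, each a list of 5 numbers: the closure, from -1 (fully open) to 1 (shut), then the shift along the world's x, y, z in m, then the turn about the world's z in rad. A call has 1 to 8 rows; each row is the pose to reach, as a shift and turn from the pose commanded when the call began; what a row does not reach only later rows make up. A row lasts 1/10 s, in which the tool goes at most 50 mm and 8.59 degrees, less where a joint would pass 70% of its speed; a pose out of reach is approached as far as the arm can. A call with a gripper value outside its range is refused whole. The fingers move at their own pace and stop on an object; "force" is the grip in N (left out, the last holds). Time passes only in rows, so rows that repeat a pose let the fingers close. It gives the time, the measured TCP pose, the force and the opening at its end, in the units of the state.
- sensors.read_state(): the state, without advancing time (a new reading comes with each control period).
- read_camera(name): name is "scene" or "top" or "wrist"; returns a dict with "color" (420x560x3 uint8, red, green, blue), "range_z" (420x560 float32, m along the optical axis (not along the pixel's ray), 0 where there is no reading), "intrinsics" (3x3 intrinsics, pixels), "rvec" (rotation vector, rad) and "tvec" (3), from world to camera coordinates, as OpenCV has them. Camera axes: x right, y down, z forward; pixel columns grow to the right and rows downward; lengths in m; the calibration is good to about 2 mm. A picture is of the moment at which its call begins.
- robot.close_job(): hands the job in, once; it reports no verdict.
The state is a dict: "t": time; "q": joint angles; "dq": joint speeds; "joint_torque": joint torques, N m; "tool_pos": TCP position; "orientation": TCP orientation; "force": force on the tool from outside, world axes, zero at the start; "wrist_torque": the same for the moment, N m; "opening": finger opening in m.
Only numpy, scipy, OpenCV 4.12 (cv2) and the standard library are available. Lean on these libraries where they do the work, as an engineer would, in place of code of your own. Each camera call takes 0.05 s, during which the arm holds its last target.

## Task

Lift the retaining bar out of its two brackets on the flattening fixture and set it down on the clear bench. Then take the spatula from its sloping rest, slide its blade under the curled front edge of the flat grey printed plate, lift the plate on the blade and let it slide off from close above onto the middle of the cork mat, so that it lies flat, right side up, without dropping it from a height or touching it with the fingers. Finally put the spatula down on the bench or back in its rest, clear of the plate, and leave the small servo and the little printed angle beside the fixture where they are.

Things in the scene. Friction and masses are not known exactly. Their poses are not given: they have to be found in the camera images.
- fixture: Flattening fixture, fixed: rigid flat metal bed 150 (x) x 190 (y) x 30 mm high. Origin: centre of its underside; x points to its rear. A rear fence, 12 mm above the bed, front face at x = +65 mm, stops the plate sliding back. Two open-topped U brackets at x = +20, y = +-83 mm hold the bar: slot 27 mm wide, floor 14 mm and ears 32 mm above the bed. Nothing else stands on the bed.
- bed (a point): Centre of the bed's top face, 30 mm above the bench; same axes as the fixture. At least the front 40 mm of the bed (x = -75 to -35 mm) is bare.
- part: Flat grey printed plate, 80 (x) x 100 (y) x 4 mm, about 60 g. Origin: centre of its underside, x to its rear, z up. Loose on the bed under the bar, about 4 to 14 mm short of the fence, squared to it within 4 degrees. Its front 18 mm (x = -22 to -40 mm) curls up 14 degrees: the front edge's underside is 4.5 mm above the bed, the rest lies flat. Two 4 mm bosses on top at the rear corners.
- bar_grip (a point): Retaining bar: a flat steel bar 190 (y) x 24 (x) x 8 mm, 0.2 kg, lying in the brackets, with an upright black grip block in its middle, 16 (x) x 36 (y) x 36 mm high. This point is on the block's centre line, 32 mm above the bar's underside, 12 mm below the top of the block, 24 mm above the bar's top face; pinch the block across its 16 mm. x along the 24 mm side, y along the bar, z up.
- bar: The same bar; origin at the centre of its underside.
- rest: Sloping spatula rest, fixed, base 130 x 100 mm, origin at the centre of its underside: a ramp going 40 degrees down to its +x, with a toe ledge and low cheeks. It stands left or right of the fixture; the mat has the other side. Clear bench for putting things down: x from 0.36 to 0.45 m ahead of the robot's base, up to 0.35 m left and right.
- spatula: Steel spatula, 0.12 kg. Origin: middle of its black handle (80 mm long, 14 wide along y, 20 deep), where to grip. At the start this frame is upright, x to the nose, and the blade lies 40 degrees nose-down, the handle rising 60 degrees towards -x. Turned 40 degrees nose-up about y, the blade is level and the handle's middle 36 mm above its underside, 65 mm behind its heel.
- spatula_nose (a point): Middle of the blade's front edge, on its underside: at (91.8, 0, -124.0) mm in the spatula's frame.
- spatula_heel (a point): Middle of the blade's rear edge, on its underside: at (26.7, 0, -69.4) mm in the spatula's frame. The blade is 85 mm long from heel to nose, 64 mm wide, 1.6 mm thick; the handle rises 20 degrees from it. Let go, the spatula stands on its flat blade.
- mat: Square cork mat, 200 x 200 x 4 mm, fixed flat on the bench; origin at the centre of its underside. The plate is to lie in its middle (centre of the plate within 35 mm of the mat's centre keeps all of it on the mat).
- servo: Bystander: small black servo, 32 x 12 x 30 mm, between the fixture and the left-hand place.
- bracket: Bystander: small grey printed angle, 36 x 12 x 24 mm, between the fixture and the right-hand place.
- part_mid (a point): Middle of the plate's thickness, 2 mm above its underside. The plate is smooth (friction about 0.3 with everything): it slides off a blade sloping more than about 20 degrees. Pushed at its front edge it slides back to the fence; pushed on with the nose on the bed, the blade then goes under it.
There are look-alikes about, which are no part of the job. Of the things shaped like the bar, the bare steel one is meant.

How it is judged:
On the way, in this order (a step that is already met when the one before it is completed fails the run):
1. the retaining bar is out of its brackets and lies on the bench, clear of the fixture (height (world z) of bar_grip below 0.04 m and horizontal distance between bar and fixture above 0.13 m and linear speed of bar below 0.03 m/s), for 0.2 s.
2. the plate is carried on the spatula, more than 30 mm above the bed (height (world z) of part above 0.06 m and contact force between spatula and part above 0.1 N), for 0.2 s.
At the end, for the whole second after the job is handed in: Plate flat, right side up (6 degrees) and still on the mat, centre within 35 mm of the mat's; spatula still, on the bench or in its rest, touching neither plate, mat nor fixture; bar still on the bench, its middle over 130 mm from the fixture's (horizontal distance between part and mat below 0.035 m and height (world z) of part below 0.01 m and angle between part's own z axis and vertical below 0.1 rad and linear speed of each of part, spatula, bar below 0.02 m/s and contact force between spatula and part below 0.02 N and contact force between spatula and mat below 0.02 N and contact force between spatula and fixture below 0.02 N and height (world z) of spatula below 0.17 m and height (world z) of bar_grip below 0.04 m and horizontal distance between bar and fixture above 0.13 m).
It fails at once if the fingers touch the plate (contact force between the fingers and part above 0.5 N).
It fails at once if the plate falls freely (faster than 0.75 m/s with nothing under it, a drop of about 30 mm) (contact force between part and anything else below 0.005 N and linear speed of part above 0.75 m/s).
It fails at once if the servo or the printed angle is moved more than 30 mm (distance of any of servo, bracket from where it was at the start of the episode above 0.03 m).
It also fails if it takes over 72 s, if anything falls off the work surface, if the arm or the gripper's body presses on something with over 40 N, if the wrist force passes 120 N, or if a joint passes its speed limit or range.

## Working session

There is one attempt and no reset: what is moved stays moved. The work goes in short steps, Python scripts to look and compute and a tool call to move; the robot and the scene stay as the last step left them, time stands still between calls to the robot, and variables do not carry over. Pictures are saved under pics/ and viewed, and the job is handed in when it is done.

Besides the shell and the picture viewer there is one more tool, called after "Call:" as name(argument=value, ...) on one line, values as JSON. play_rows: Moves the arm, as the interface text tells. Its arguments: {"type":"object","properties":{"series":{"type":"array","items":{"type":"array","items":{"type":"array","items":{"type":"number"}}}},"force":{"type":"number"}},"required":["series"]}

```bash
ls; mkdir -p pics; cat > h.py <<'E'
import numpy as np, cv2
from plant import sensors, read_camera, robot
def grab(n):
    c=read_camera(n); R,_=cv2.Rodrigues(np.array(c["rvec"],float)); c["R"]=R; c["t"]=np.array(c["tvec"],float).ravel(); return c
def cloud(c):
    K=c["intrinsics"]; z=c["range_z"]; v,u=np.mgrid[:z.shape[0],:z.shape[1]]
    P=np.stack([(u-K[0,2])/K[0,0]*z,(v-K[1,2])/K[1,1]*z,z],-1)
    W=(P-c["t"])@c["R"]; W[z<=0]=np.nan; return W
def save(c,n,crop=None,s=1):
    im=c["color"][:,:,::-1]
    if crop: u0,v0,u1,v1=crop; im=im[v0:v1,u0:u1]
    cv2.imwrite("pics/"+n,cv2.resize(im,None,fx=s,fy=s,interpolation=cv2.INTER_CUBIC))
def px(c,P):
    p=c["R"]@np.array(P)+c["t"]; q=c["intrinsics"]@p; return q[:2]/q[2]
E
python3 - <<'E'
from h import *
import pickle
for n in ["scene","top","wrist"]:
    c=grab(n); save(c,n+"0.png",s=1.4); pickle.dump(c,open(n+"0.pkl","wb"))
s=sensors.read_state(); print(s, robot.tip_reach)
E
```

```text
pics
{'t': 0.15, 'q': array([-1.30442384e+00,  1.31005802e-01,  1.48901231e+00, -7.24699228e-06,
        1.52302993e+00, -8.54140226e-02]), 'dq': array([-7.63198704e-04, -9.29865106e-04, -3.22520367e-03,  9.61577609e-04,
        1.04274789e-03,  4.93471217e-05]), 'joint_torque': array([ 7.82352599e-04, -5.60478294e+01, -4.92334199e+01,  7.68637354e-02,
        3.06714827e-02, -8.04982210e-05]), 'tool_pos': array([ 0.20664381, -0.56284059,  0.23182684]), 'orientation': array([-3.09169331e+00, -5.49487033e-01,  2.17787015e-04]), 'force': array([ 0.38392403, -0.15558505, -0.24798823]), 'wrist_torque': array([ 0.04876218,  0.05927567, -0.04553805]), 'opening': 0.09273522239796968} 0.014
```

View pics/scene0.png

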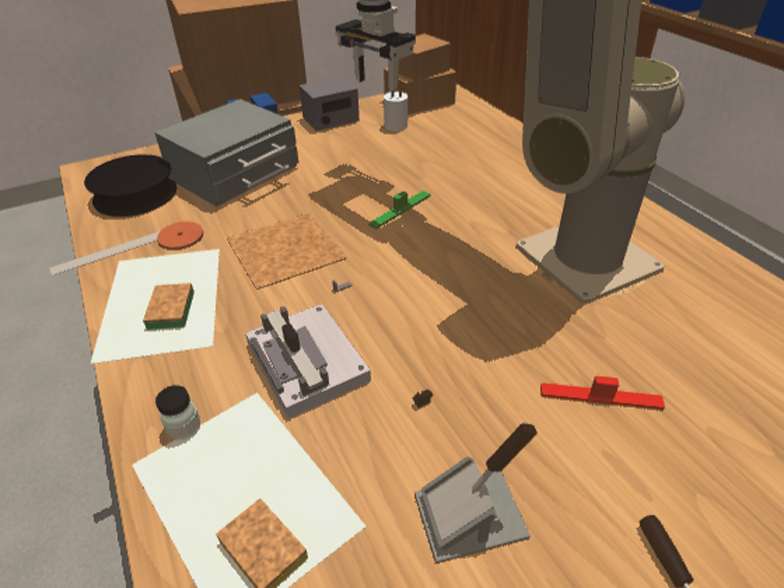

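View pics/top0.png

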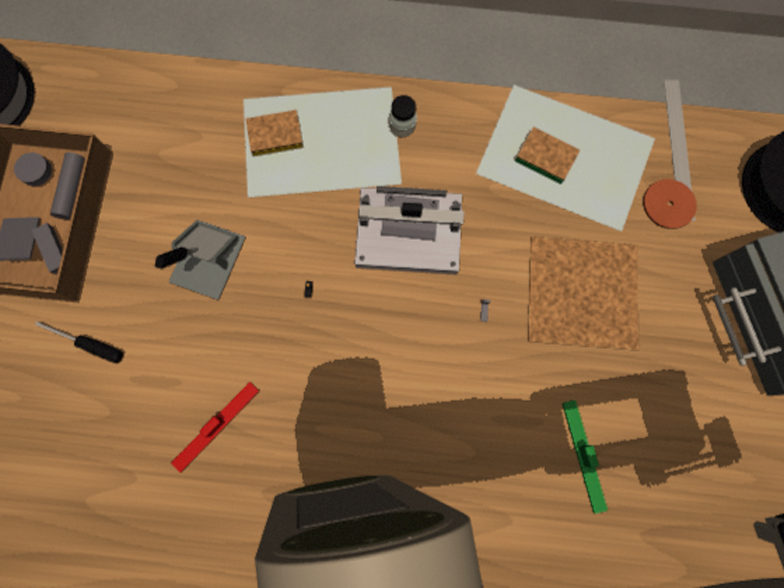

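```bash
python3 - <<'E'
from h import *
import pickle
c=pickle.load(open("top0.pkl","rb")); W=cloud(c)
print(c["R"],c["t"],c["intrinsics"])
v=W[::30,::28]
for r in range(v.shape[0]): print(r*30,' '.join('%.2f,%.2f,%.3f'%tuple(p) for p in v[r,::2]))
E
```

```text
[[ 0.10630981 -0.99432617  0.00370152]
 [-0.96983824 -0.1045114  -0.22020707]
 [ 0.2193445   0.0198203  -0.97544613]] [-0.03083106  0.48981837  0.96313663] [[415.74482814   0.         274.2384729 ]
 [  0.         415.74482814 210.17708683]
 [  0.           0.           1.        ]]
0 1.60,1.52,-0.758 1.63,1.24,-0.752 1.66,0.96,-0.756 1.68,0.68,-0.749 1.72,0.40,-0.751 1.75,0.12,-0.758 1.75,-0.15,-0.713 1.75,-0.42,-0.686 1.76,-0.68,-0.659 1.76,-0.93,-0.629
30 0.95,0.86,-0.004 1.46,1.21,-0.762 1.49,0.93,-0.757 1.52,0.65,-0.748 1.55,0.38,-0.754 1.58,0.11,-0.758 1.60,-0.17,-0.747 1.64,-0.44,-0.758 1.67,-0.72,-0.754 1.70,-0.99,-0.748
60 0.82,0.79,0.055 0.87,0.68,-0.003 0.89,0.52,-0.004 0.90,0.37,-0.005 0.92,0.21,-0.001 0.94,0.05,-0.000 0.96,-0.10,-0.006 1.47,-0.45,-0.752 1.50,-0.72,-0.754 1.53,-0.99,-0.755
90 0.72,0.75,0.077 0.78,0.66,-0.001 0.79,0.50,-0.002 0.81,0.35,-0.005 0.83,0.20,-0.000 0.83,0.04,0.026 0.86,-0.11,-0.005 0.88,-0.27,-0.001 0.89,-0.42,-0.003 0.91,-0.58,-0.003
120 0.67,0.77,0.018 0.67,0.61,0.040 0.71,0.49,-0.004 0.72,0.34,-0.004 0.74,0.18,0.001 0.75,0.03,0.001 nan,nan,nan
[... 925 characters left out ...]

300 0.21,0.67,-0.002 0.22,0.53,-0.001 0.23,0.40,0.001 0.25,0.26,-0.001 0.26,0.12,0.001 0.28,-0.02,-0.003 0.29,-0.15,-0.001 0.31,-0.29,-0.002 0.32,-0.43,0.000 0.34,-0.57,-0.005
330 0.14,0.65,-0.003 0.15,0.52,-0.000 0.16,0.38,0.002 0.18,0.25,0.001 0.19,0.11,-0.001 0.21,-0.02,-0.002 0.22,-0.16,-0.001 0.24,-0.29,0.000 0.25,-0.43,-0.001 0.27,-0.56,-0.002
360 0.07,0.63,0.003 0.08,0.50,0.002 0.10,0.37,-0.002 0.11,0.24,0.001 0.19,0.05,0.497 0.21,-0.01,0.587 0.15,-0.16,-0.003 0.17,-0.30,-0.002 0.18,-0.43,0.000 0.20,-0.56,-0.001
390 0.00,0.62,-0.002 0.02,0.49,0.002 0.03,0.36,-0.001 0.04,0.23,-0.001 0.20,0.03,0.713 0.21,-0.01,0.735 0.21,-0.05,0.707 0.10,-0.30,-0.001 0.11,-0.43,-0.000 0.13,-0.56,-0.004
```

The scene view and the top view agree. In the top view (1.4x), the bare steel bar sits in the fixture at about (411,211). The red bar at (213,425) and the green bar at (587,457) are look-alikes. The rest and spatula are on the left at (200,258), and the cork mat is on the right at (584,292). Next I'll enlarge the bar and spatula.

```bash
python3 - <<'E'
from h import *
import pickle
c=pickle.load(open("top0.pkl","rb"))
im=c["color"][:,:,::-1]
a=cv2.resize(im[125:200,245:340],(760,600),interpolation=cv2.INTER_CUBIC)
b=cv2.resize(im[145:220,100:195],(760,600),interpolation=cv2.INTER_CUBIC)
cv2.imwrite("pics/fx.png",a);cv2.imwrite("pics/sp.png",b)
W=cloud(c)
def show(m,name):
    P=W[m]; 
    if len(P)<5: return
    r=cv2.minAreaRect((P[:,:2]*1000).astype(np.float32)); print(name,len(P),P.mean(0).round(4),r, cv2.boxPoints(r).round(0).tolist())
box=np.zeros(W.shape[:2],bool); box[125:200,245:340]=True
z=W[...,2]
show(box&(z>.024)&(z<.034),'bed')
show(box&(z>.042)&(z<.058),'bar')
show(box&(z>.078),'block')
hsv=cv2.cvtColor(im,cv2.COLOR_BGR2HSV)
box=np.zeros(W.shape[:2],bool); box[165:252,372:462]=True
m=box&(hsv[...,1]>110)&(hsv[...,2]<190)
lab=None
# mat: by height 4mm
show(box&(z>.002)&(z<.006),'mat')
box=np.zeros(W.shape[:2],bool); box[150:220,100:185]=True
dark=box&(hsv[...,2]<50)&(z>.04)
show(dark,'handle')
P=W[dark]; u,s,vt=np.linalg.svd(P-P.mean(0)); print(vt[0], P.max(0),P.min(0))
show(box&(hsv[...,1]<60)&(z<.02)&(z>.004),'restbase')
E
```

```text
bed 2757 [ 0.6095 -0.0106  0.0287] ((624.6565551757812, -10.147560119628906), (151.44821166992188, 189.69960021972656), 2.5076277256011963) [[545.0, 81.0], [553.0, -108.0], [704.0, -102.0], [696.0, 88.0]]
bar 701 [ 0.6458 -0.0114  0.0495] ((660.51513671875, -11.205734252929688), (76.28385925292969, 189.44760131835938), 2.3245434761047363) [[619.0, 82.0], [626.0, -107.0], [702.0, -104.0], [695.0, 85.0]]
block 97 [ 0.6443 -0.0116  0.0851] ((645.4268188476562, -11.040508270263672), (35.08573913574219, 16.81825065612793), 89.9877700805664) [[637.0, -29.0], [654.0, -29.0], [654.0, 7.0], [637.0, 7.0]]
mat 2988 [ 0.5424 -0.3419  0.0035] ((548.591796875, -342.98699951171875), (227.11363220214844, 232.68499755859375), 4.839375972747803) [[426.0, -237.0], [445.0, -468.0], [672.0, -449.0], [652.0, -217.0]]
handle 261 [0.5029 0.357  0.1309] ((517.6123046875, 358.443115234375), (81.75919342041016, 99.60163116455078), 76.09578704833984) [[459.0, 331.0], [556.0, 307.0], [576.0, 386.0], [479.0, 410.0]]
[-0.41417841  0.24699512  0.87604204] [0.57521746 0.39389718 0.18449932] [0.47012525 0.30893004 0.04027602]
restbase 870 [0.5111 0.3547 0.007 ] ((533.4756469726562, 356.470947265625), (98.8133773803711, 127.93535614013672), 76.30810546875) [[460.0, 324.0], [584.0, 293.0], [607.0, 389.0], [483.0, 420.0]]
```

View pics/fx.png

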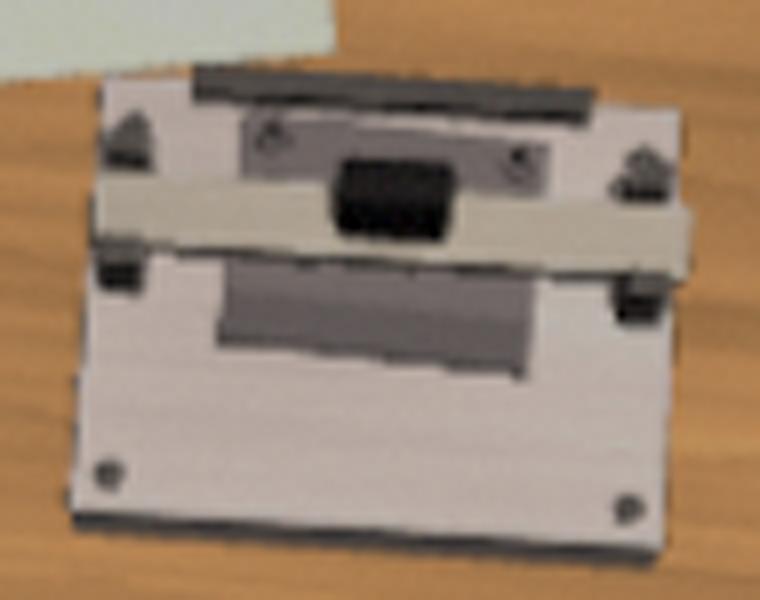

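View pics/sp.png

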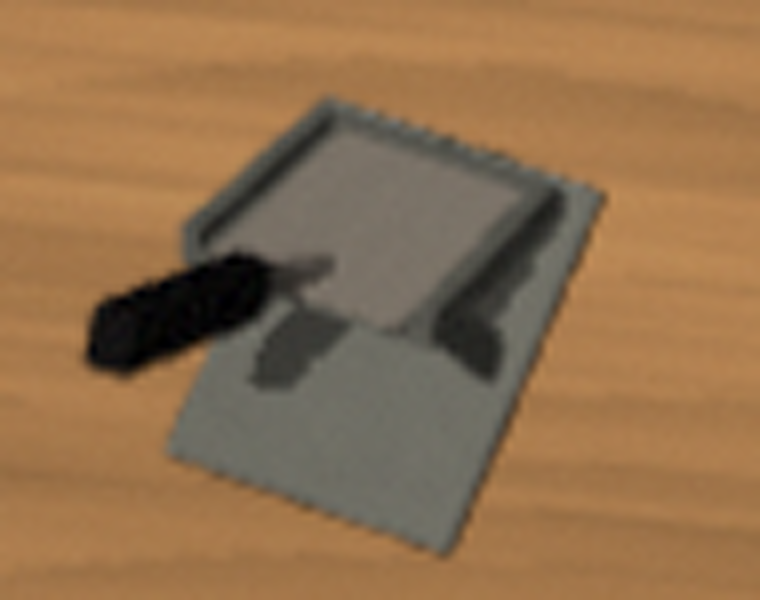

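```bash
python3 - <<'E'
from h import *
import pickle
c=pickle.load(open("top0.pkl","rb")); im=c["color"][:,:,::-1]
hsv=cv2.cvtColor(im,cv2.COLOR_BGR2HSV); W=cloud(c); z=W[...,2]
print('cam',-c["R"].T@c["t"])
box=np.zeros(z.shape,bool); box[150:220,100:185]=True
d=(box&(hsv[...,2]<50)&(z>.07)).astype(np.uint8)
n,l,s,ce=cv2.connectedComponentsWithStats(d); k=1+np.argmax(s[1:,4]); print(s[k],ce[k])
P=W[l==k]; m=P.mean(0); u,sv,vt=np.linalg.svd(P-m); dd=vt[0]*np.sign(vt[0][2]); print('handle',len(P),m,dd,'yaw',np.degrees(np.arctan2(-dd[1],-dd[0])),'elev',np.degrees(np.arcsin(dd[2]))); t=(P-m)@dd; print(np.percentile(t,[1,50,99]), P.min(0),P.max(0))
# scene cam
cs=pickle.load(open("scene0.pkl","rb")); hs=cv2.cvtColor(cs["color"][:,:,::-1],cv2.COLOR_BGR2HSV); Ws=cloud(cs)
d=((hs[...,2]<60)&(Ws[...,2]>.07)&(np.abs(Ws[...,0]-.5)<.1)&(np.abs(Ws[...,1]-.36)<.08)).astype(np.uint8)
n,l,s,ce=cv2.connectedComponentsWithStats(d); k=1+np.argmax(s[1:,4]); print(s[k],ce[k])
P=Ws[l==k]; m=P.mean(0); u,sv,vt=np.linalg.svd(P-m); dd=vt[0]*np.sign(vt[0][2]); print('handleS',len(P),m,dd,'yaw',np.degrees(np.arctan2(-dd[1],-dd[0])),'elev',np.degrees(np.arcsin(dd[2]))); t=(P-m)@dd; print(np.percentile(t,[1,50,99]), P.min(0),P.max(0))
# mat: flat pixel projection onto z=4mm
def ray(u,v,z0):
    K=c["intrinsics"]; d=c["R"].T@np.array([(u-K[0,2])/K[0,0],(v-K[1,2])/K[1,1],1]); C=-c["R"].T@c["t"]; return C+d*(z0-C[2])/d[2]
for u,v in [(531,236.5),(638,239),(637.5,349),(529.5,344)]: print('mat corner',ray(u/1.4,v/1.4,.004))
for u,v in [(170,455),(330,100),(605,195),(450,555)]: print('rest corner',ray(100+u/8,145+v/8,.006))
# blade flat part plane yaw
E
```

```text
cam [0.26706351 0.00144581 1.04746349]
[111 177  25  14 202] [122.31188119 183.3960396 ]
handle 202 [0.49299902 0.36340945 0.1530229 ] [-0.49028948  0.15600562  0.8574838 ] yaw -17.65059308639148 elev 59.035227353272106
[-0.0584107   0.00175289  0.03323931] [0.47012525 0.35383029 0.09720919] [0.5230778  0.37843115 0.18449932]
[348 303  34  33 424] [363.51650943 320.30188679]
handleS 424 [0.50263604 0.37047886 0.15002764] [-0.49472011  0.12133691  0.86054016] yaw -13.780555824836378 elev 59.37728591049537
[-0.03809093  0.000635    0.03572431] [0.47752693 0.3574845  0.11396684] [0.52420998 0.38019876 0.18317164]
mat corner [ 0.64213079 -0.24067222  0.004     ]
mat corner [ 0.65886518 -0.44125522  0.004     ]
mat corner [ 0.4500691  -0.44255583  0.004     ]
mat corner [ 0.43832132 -0.24834152  0.004     ]
rest corner [0.48082762 0.41679048 0.006     ]
rest corner [0.60541284 0.38689478 0.006     ]
rest corner [0.5826621  0.29153826 0.006     ]
rest corner [0.45794417 0.3216943  0.006     ]
```

```bash
python3 - <<'E'
from h import *
import pickle
c=pickle.load(open("top0.pkl","rb"))
def ray(u,v,z0):
    K=c["intrinsics"]; d=c["R"].T@np.array([(u-K[0,2])/K[0,0],(v-K[1,2])/K[1,1],1]); C=-c["R"].T@c["t"]; return (C+d*(z0-C[2])/d[2]).round(3)
for n,u,v,z in [('redA',257,387,.008),('redB',178,468,.008),('redg',213,425,.04),('grA',570,404,.008),('grB',600,510,.008),('servo',309,289,.03),('angle',485,309,.01)]: print(n,ray(u/1.4,v/1.4,z))
# plate front edge from crop fx (8x): corners
print([ray(245+u/8,125+v/8,.036) for u,v in [(218,345),(525,375)]])
print([ray(245+u/8,125+v/8,.034) for u,v in [(243,117),(550,145)]])
E
```

```text
redA [0.31  0.228 0.008]
redB [0.16  0.341 0.008]
redg [0.238 0.285 0.04 ]
grA [ 0.339 -0.324  0.008]
grB [ 0.168 -0.381  0.008]
servo [0.491 0.157 0.03 ]
angle [ 0.493 -0.163  0.01 ]
[array([0.603, 0.039, 0.036]), array([ 0.604, -0.06 ,  0.036])]
[array([0.682, 0.039, 0.034]), array([ 0.683, -0.061,  0.034])]
```

Call:
play_rows(series=[[[-1,0.03,0.035,0.02,0.14],[-1,0.06,0.07,0.02,0.28],[-1,0.09,0.105,0.02,0.42],[-1,0.12,0.14,0.02,0.56],[-1,0.15,0.18,0.02,0.7],[-1,0.18,0.22,0.02,0.84],[-1,0.21,0.26,0.02,0.98],[-1,0.24,0.3,0.02,1.12]]])

```text
t: 0.95
tool_pos: [0.4475, -0.2614, 0.2525]
orientation: [-2.323, -2.115, 0.0]
force: [1.0, -0.7, -0.1]
opening: 0.0927
```

Call:
play_rows(series=[[[-1,0.03,0.035,0,0.14],[-1,0.06,0.07,0,0.143],[-1,0.09,0.11,0,0.143],[-1,0.12,0.15,0,0.143],[-1,0.15,0.185,0,0.143],[-1,0.18,0.22,0,0.143],[-1,0.198,0.252,0,0.143],[-1,0.198,0.252,0,0.143]]])

```text
t: 1.75
tool_pos: [0.646, -0.0067, 0.2515]
orientation: [-2.166, -2.273, -0.001]
force: [0.6, -1.0, 0.6]
opening: 0.0932
```

```bash
python3 - <<'E'
from h import *
s=sensors.read_state(); print(s["t"],s["tool_pos"],s["orientation"],s["force"])
c=grab("wrist"); save(c,"w1.png",s=1.4)
W=cloud(c); z=W[...,2]; m=(z>.08)&(z<.1); P=W[m]; print(len(P),P.mean(0),P.min(0),P.max(0),cv2.minAreaRect((P[:,:2]*1000).astype(np.float32)))
E
```

```text
1.75 [ 0.64595297 -0.00670668  0.25147794] [-2.16562801e+00 -2.27341110e+00 -7.81088441e-04] [ 0.56583681 -0.99941393  0.61835744]
645 [ 0.64809267 -0.00745805  0.08738898] [ 0.63994875 -0.02566998  0.08016724] [0.65623466 0.00946393 0.08958342] ((648.464599609375, -8.209911346435547), (15.708035469055176, 35.17481231689453), 2.5511960983276367)
```

Call:
play_rows(force=40, series=[[[-1,0.001,-0.002,-0.045,0],[-1,0.001,-0.002,-0.09,0],[-1,0.001,-0.002,-0.135,0],[-1,0.001,-0.002,-0.165,0],[-1,0.001,-0.002,-0.18,0],[-1,0.001,-0.002,-0.18,0],[1,0.001,-0.002,-0.18,0],[1,0.001,-0.002,-0.18,0]]])

```text
t: 2.6
tool_pos: [0.6477, -0.0137, 0.0757]
orientation: [2.17, 2.267, 0.004]
force: [-0.1, -0.1, 0.4]
opening: 0.0815
```

Call:
play_rows(series=[[[1,0,0,0,0],[1,0,0,0,0],[1,0,0,0,0],[1,0,0,0,0],[1,0,0,0.02,0],[1,0,0,0.05,0],[1,0,0,0.08,0],[1,0,0,0.1,0]]])

```text
t: 3.4
tool_pos: [0.6466, -0.0133, 0.1753]
orientation: [2.171, 2.268, 0.002]
force: [0.2, 0.1, 0.1]
opening: 0.0179
```

```bash
python3 - <<'E'
from h import *
s=sensors.read_state(); print(s["t"],s["tool_pos"],s["opening"],s["force"])
c=grab("scene"); save(c,"s2.png",(120,130,350,330),3)
E
```

```text
3.4 [ 0.64656058 -0.01329642  0.17527431] 0.017872410907116543 [0.19982292 0.07683945 0.13714736]
```

View pics/s2.png

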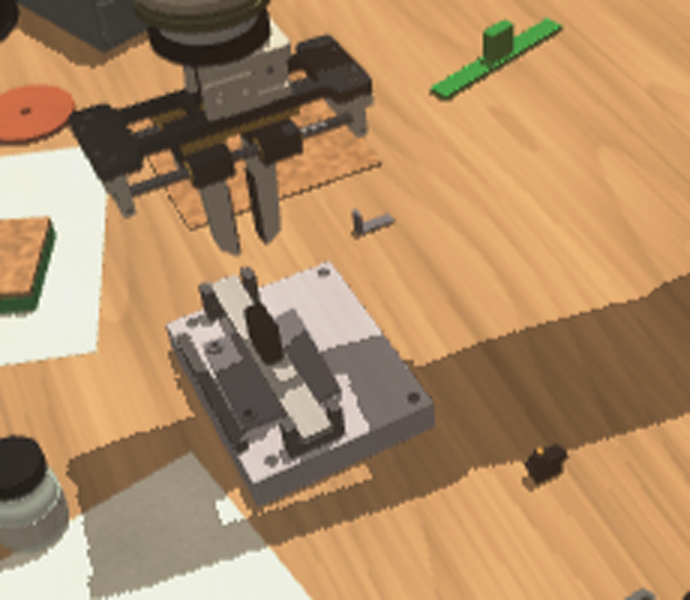

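The fingers close at only about 80 mm/s and were still closing when I lifted, so the bar stayed in its brackets. I'll repeat the grasp with enough closing time.

Call:
play_rows(series=[[[-0.2,0,0.004,0,0],[-0.2,0,0.004,0,0],[-0.2,0,0.004,0,0],[-0.2,0,0.004,0,0],[-0.2,0,0.004,0,0],[-0.2,0,0.004,-0.04,0],[-0.2,0,0.004,-0.08,0],[-0.2,0,0.004,-0.102,0]]])

```text
t: 4.25
tool_pos: [0.6435, -0.0091, 0.0664]
orientation: [-2.17, -2.267, 0.005]
force: [-0.4, 0.5, -1.2]
opening: 0.0555
```

Call:
play_rows(series=[[[1,0,0,0,0],[1,0,0,0,0],[1,0,0,0,0],[1,0,0,0,0],[1,0,0,0,0],[1,0,0,0,0],[1,0,0,0,0],[1,0,0,0,0]]])

```text
t: 5.05
tool_pos: [0.647, -0.0093, 0.0722]
orientation: [2.171, 2.268, 0.003]
force: [0.6, -0.2, 6.1]
opening: 0.0158
```

Call:
play_rows(series=[[[1,0,0,0.03,0],[1,0,0,0.07,0],[1,0,0,0.1,0],[1,-0.03,0.02,0.1,0],[1,-0.065,0.045,0.1,0],[1,-0.1,0.07,0.1,0],[1,-0.135,0.095,0.1,0],[1,-0.17,0.12,0.1,0]]])

```text
t: 5.85
tool_pos: [0.4737, 0.1114, 0.1699]
orientation: [-2.172, -2.269, 0.002]
force: [0.3, 0.8, -1.0]
opening: 0.0158
```

Call:
play_rows(series=[[[1,-0.03,0.02,0,0],[1,-0.055,0.04,0,0],[1,-0.08,0.06,0,0],[1,-0.086,0.06,0,0],[1,-0.086,0.06,-0.04,0],[1,-0.086,0.06,-0.08,0],[1,-0.086,0.06,-0.11,0],[1,-0.086,0.06,-0.12,0]]])

```text
t: 6.65
tool_pos: [0.387, 0.1694, 0.047]
orientation: [-2.17, -2.268, 0.009]
force: [-0.6, 0.4, -2.0]
opening: 0.0158
```

```bash
python3 - <<'E'
from h import *
s=sensors.read_state(); print(s["t"],s["tool_pos"],s["opening"],s["force"],s["q"])
c=grab("scene"); save(c,"s3.png",None,1.4)
E
```

```text
6.65 [0.3869893  0.16942157 0.04698013] 0.015808773989903192 [-0.55786562  0.41877831 -2.04798602] [ 2.91394591e-01 -1.76249953e-01  2.14459968e+00 -2.91775435e-04
  1.17964195e+00  2.47633887e-01]
```

View pics/s3.png

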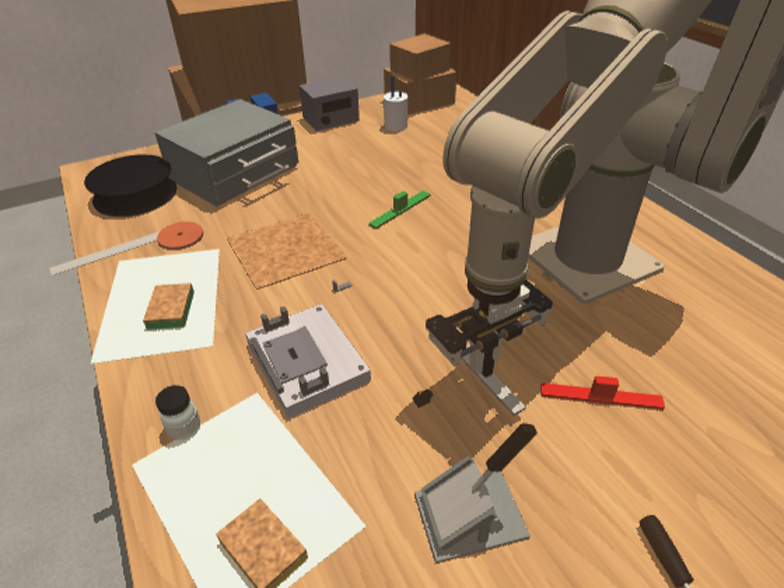

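The bar is held above clear bench, and the plate is still on the bed. I'll lower it and release.

Call:
play_rows(series=[[[1,0,0,-0.005,0],[1,0,0,-0.012,0],[1,0,0,-0.018,0],[1,0,0,-0.021,0],[1,0,0,-0.021,0],[0,0,0,-0.02,0],[0,0,0,-0.02,0],[0,0,0,-0.02,0]]])

```text
t: 7.5
tool_pos: [0.3903, 0.1709, 0.0312]
orientation: [2.172, 2.269, 0.002]
force: [-0.1, 0.1, 0.2]
opening: 0.035
```

Call:
play_rows(series=[[[0,0,0,0,0],[0,0,0,0.03,0],[-0.2,0,0,0.08,0],[-0.2,0.01,0.03,0.13,0],[-0.2,0.03,0.06,0.18,0.14],[-0.2,0.05,0.09,0.22,0.28],[-0.2,0.06,0.12,0.25,0.42],[-0.2,0.07,0.14,0.25,0.56]]])

```text
t: 8.3
tool_pos: [0.4617, 0.3128, 0.2859]
orientation: [1.451, 2.782, 0.009]
force: [0.7, -0.2, 0.3]
opening: 0.0558
```

```bash
python3 - <<'E'
from h import *
s=sensors.read_state(); print(s["t"],s["tool_pos"],s["opening"],s["force"],s["q"])
c=grab("scene"); save(c,"s4.png",None,1.4)
c=grab("wrist"); save(c,"w4.png",None,1.4)
W=cloud(c); c2=c
m=(W[...,2]>.02)&(W[...,2]<.06)&(W[...,0]<.42)&(W[...,1]<.28); P=W[m]; 
if len(P): print(P.mean(0),P.max(0))
E
```

```text
8.3 [0.46174587 0.31284982 0.28587194] 0.05579968977590786 [ 0.74878443 -0.24801946  0.30519855] [ 5.03581792e-01 -7.31724134e-03  1.53532248e+00 -2.80749145e-05
  1.60652337e+00 -1.05971385e-01]
[0.3845357  0.17927548 0.04003474] [0.3974126  0.27997769 0.0460295 ]
```

View pics/s4.png

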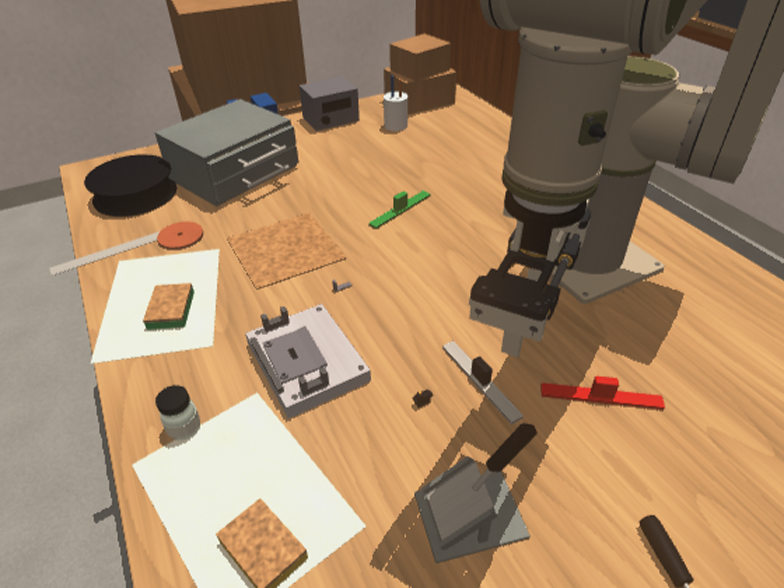

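View pics/w4.png

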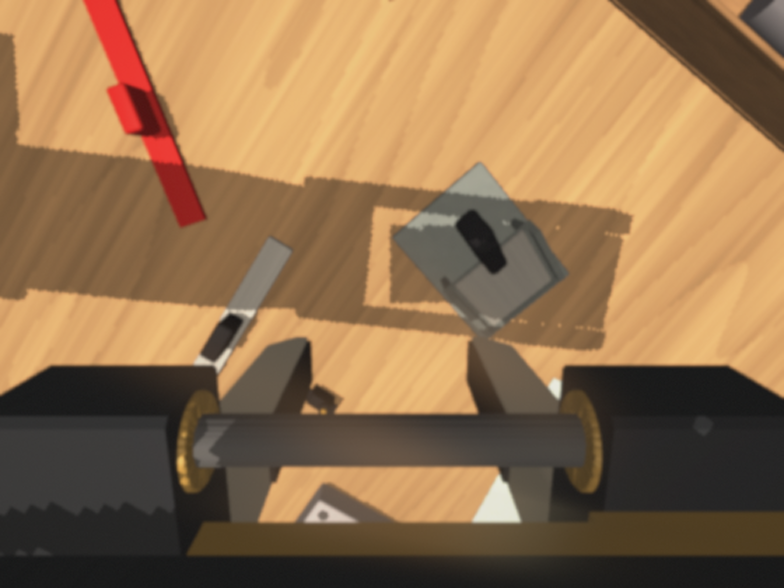

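The bar lies on the bench at about (0.387, 0.170). The spatula handle shows in the wrist view at about (482,240)/1.4. I'll measure it.

```bash
python3 - <<'E'
from h import *
c=grab("wrist"); W=cloud(c); z=W[...,2]
hsv=cv2.cvtColor(c["color"],cv2.COLOR_RGB2HSV)
box=np.zeros(z.shape,bool); box[130:210,300:380]=True
d=(box&(hsv[...,2]<60)&(z>.085)).astype(np.uint8)
n,l,s,ce=cv2.connectedComponentsWithStats(d); k=1+np.argmax(s[1:,4]); print(s[k])
P=W[l==k]; ax=np.array([np.cos(np.radians(-14)),np.sin(np.radians(-14))]); n_=np.array([-ax[1],ax[0]])
O=np.array([.532,.354]); a=(P[:,:2]-O)@ax; b=(P[:,:2]-O)@n_
print('cam',-c["R"].T@c["t"])
for q in (1,5,50,95,99): print(q,np.percentile(a,q).round(4),np.percentile(b,q).round(4),np.percentile(P[:,2],q).round(4))
m=P.mean(0); u,sv,vt=np.linalg.svd(P-m); dd=vt[0]*np.sign(vt[0][2]); print(m,dd,np.degrees(np.arctan2(-dd[1],-dd[0])),np.degrees(np.arcsin(dd[2])))
for zz in np.arange(.09,.19,.01):
    k_=abs(P[:,2]-zz)<.005
    if k_.sum()>3: print(zz.round(3),k_.sum(),a[k_].min().round(4),a[k_].max().round(4),b[k_].min().round(4),b[k_].max().round(4))
# blade edges: yaw of the blade via bright pixels
E
```

```text
[330 148  35  46 838]
cam [0.4223575  0.37020881 0.4351899 ]
1 -0.0642 -0.0008 0.1213
5 -0.0629 -0.0006 0.1296
50 -0.0497 0.0055 0.1772
95 -0.0184 0.0116 0.1834
99 -0.013 0.0123 0.1841
[0.48913307 0.37036659 0.16821079] [-0.59366645  0.16442268  0.7877343 ] -15.480676414447746 51.97427930165381
0.12 21 -0.0273 -0.0113 -0.0006 0.0105
0.13 48 -0.034 -0.0151 -0.0007 0.0118
0.14 59 -0.0393 -0.0205 -0.0007 0.012
0.15 54 -0.0454 -0.0271 -0.0007 0.0119
0.16 72 -0.0505 -0.0321 -0.0008 0.0127
0.17 88 -0.0648 -0.0381 -0.0008 0.0122
0.18 495 -0.0648 -0.0437 -0.0008 0.0127
```

Call:
play_rows(force=50, series=[[[-0.2,0.01,0.015,0,0.145],[-0.2,0.02,0.03,0,0.29],[-0.2,0.03,0.045,-0.01,0.435],[-0.2,0.035,0.055,-0.02,0.58],[-0.2,0.035,0.055,-0.04,0.709],[-0.2,0.035,0.055,-0.08,0.709],[-0.2,0.035,0.055,-0.115,0.709],[-0.2,0.035,0.055,-0.146,0.709]]])

```text
t: 9.25
tool_pos: [0.4935, 0.3641, 0.1318]
orientation: [-0.407, -3.113, 0.003]
force: [-0.3, 0.3, 0.9]
opening: 0.0557
```

Call:
play_rows(series=[[[-0.2,0,0,0,0],[-0.2,0,0,0,0]]])

```text
t: 9.45
tool_pos: [0.4941, 0.3647, 0.1344]
orientation: [-0.406, -3.114, 0.002]
force: [-0.5, -0.4, 1.1]
opening: 0.0559
```

```bash
python3 - <<'E'
from h import *
s=sensors.read_state(); print(s["t"],s["tool_pos"],s["opening"],s["force"],s["q"],s["orientation"])
c=grab("scene"); save(c,"s5.png",(260,250,440,410),4)
E
```

```text
9.45 [0.49411058 0.3647476  0.13436212] 0.05585095715037417 [-0.47051788 -0.39672149  1.13966596] [ 5.52526087e-01  2.34204987e-01  1.55359536e+00 -1.54526501e-04
  1.35597623e+00 -7.59116972e-01] [-4.05680403e-01 -3.11367485e+00  2.34552327e-03]
```

View pics/s5.png

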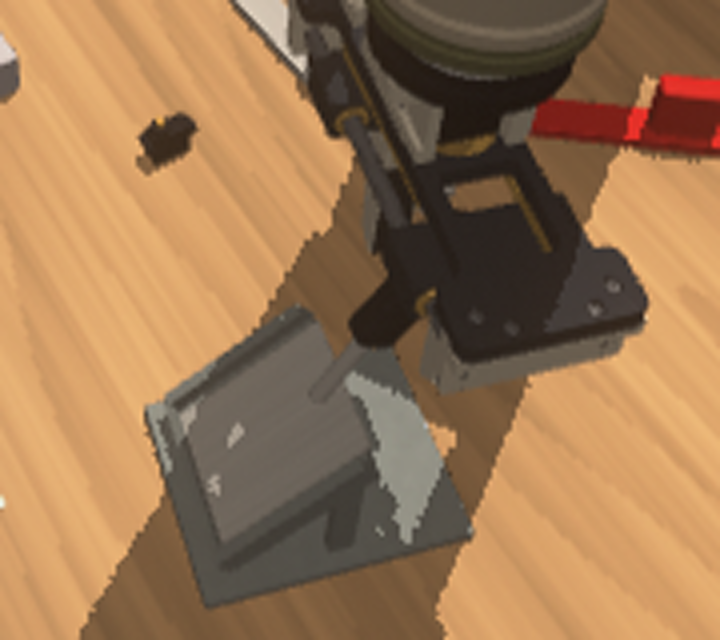

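Call:
play_rows(series=[[[1,0.003,0.003,0.003,0],[1,0.003,0.003,0.003,0],[1,0.003,0.003,0.003,0],[1,0.003,0.003,0.003,0],[1,0.003,0.003,0.003,0],[1,0.003,0.003,0.003,0],[1,0.003,0.003,0.003,0],[1,0.003,0.003,0.003,0]]])

```text
t: 10.3
tool_pos: [0.4977, 0.3688, 0.1377]
orientation: [-0.404, -3.116, -0.0]
force: [0.9, 1.8, 1.1]
opening: 0.0138
```

Call:
play_rows(series=[[[1,0,0,0,0],[1,0,0,0.01,0],[1,0,0,0.03,0],[1,0,0,0.06,0],[1,0,0,0.09,0],[1,0,0,0.12,0],[1,0,0,0.12,0],[1,0,0,0.12,0]]])

```text
t: 11.1
tool_pos: [0.4981, 0.3689, 0.2585]
orientation: [0.404, 3.114, 0.002]
force: [-0.5, -0.8, -2.6]
opening: 0.0138
```

```bash
python3 - <<'E'
from h import *
s=sensors.read_state(); print(s["t"],s["tool_pos"],s["opening"],s["force"],s["q"],s["orientation"])
c=grab("scene"); save(c,"s6.png",(200,190,440,390),3)
c=grab("top"); save(c,"t6.png",(60,120,260,270),4)
E
```

```text
11.1 [0.49812461 0.36889157 0.25852576] 0.01375740557372905 [-0.4618994  -0.75080108 -2.58357509] [ 5.54762597e-01  1.72912813e-01  1.39447554e+00 -4.31080064e-05
  1.57250435e+00 -7.58051649e-01] [4.03941569e-01 3.11415857e+00 1.63364007e-03]
```

View pics/s6.png

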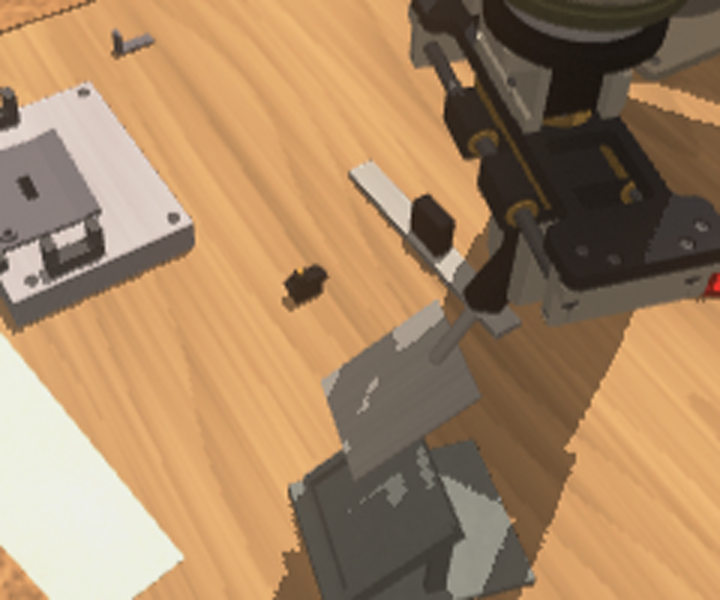

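View pics/t6.png

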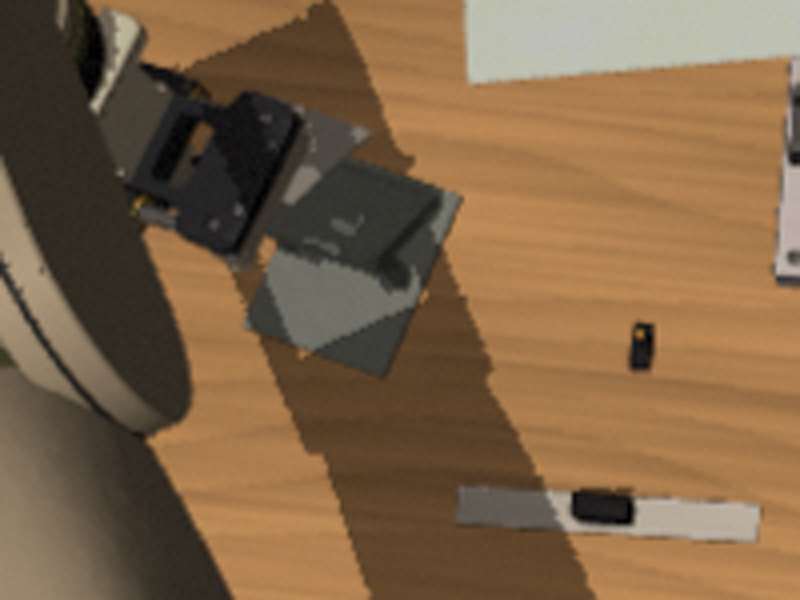

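The spatula is held in the tool, still 40° nose-down. The clear strip in front of the fixture is free, so I'll carry it there to level the blade on the bench.

Call:
play_rows(series=[[[1,-0.005,-0.03,0,0.04],[1,-0.015,-0.075,0,0.08],[1,-0.025,-0.12,0,0.12],[1,-0.035,-0.165,0,0.16],[1,-0.045,-0.21,0,0.2],[1,-0.053,-0.255,0,0.24],[1,-0.06,-0.3,0,0.28],[1,-0.068,-0.345,0,0.302]]])

```text
t: 12.0
tool_pos: [0.4282, 0.0222, 0.2558]
orientation: [0.072, -3.138, -0.0]
force: [0.4, -0.6, -0.9]
opening: 0.0135
```

Call:
play_rows(series=[[[1,-0.004,-0.03,0,0],[1,-0.007,-0.042,0,0],[1,-0.007,-0.042,-0.03,0],[1,-0.007,-0.042,-0.06,0],[1,-0.007,-0.042,-0.09,0],[1,-0.007,-0.042,-0.11,0],[1,-0.007,-0.042,-0.12,0],[1,-0.007,-0.042,-0.12,0]]])

```text
t: 12.8
tool_pos: [0.4212, -0.0175, 0.1356]
orientation: [0.07, -3.137, -0.002]
force: [-0.4, 0.5, -1.4]
opening: 0.0137
```

```bash
python3 - <<'E'
from h import *
s=sensors.read_state(); print(s["t"],s["tool_pos"],s["opening"],s["force"],s["q"],s["orientation"])
c=grab("scene"); save(c,"s7.png",(150,150,440,370),2.6)
E
```

```text
12.8 [ 0.42123965 -0.01752136  0.13555021] 0.013662733545703503 [-0.40098309  0.46081287 -1.38863435] [-1.63484696e-01 -3.01799203e-01  2.07485675e+00  2.02457335e-04
  1.37282438e+00 -1.77894316e+00] [ 6.99928609e-02 -3.13663266e+00 -1.54900167e-03]
```

View pics/s7.png

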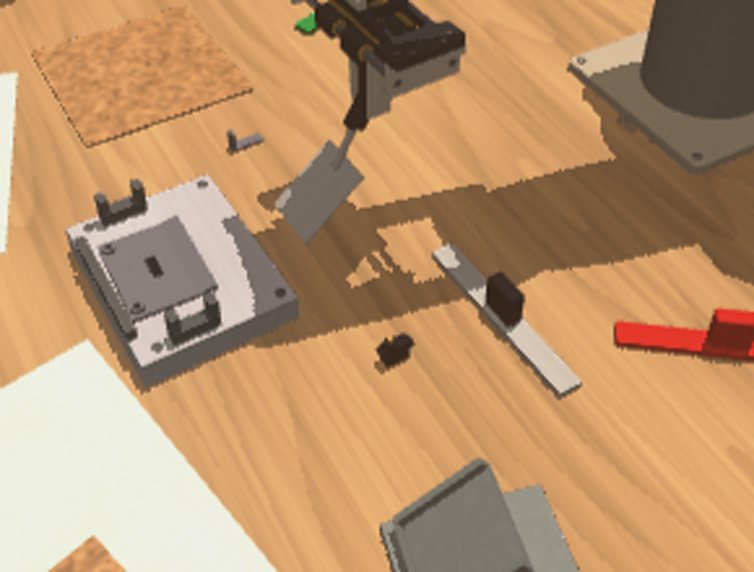

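Call:
play_rows(series=[[[1,0,0,-0.008,0],[1,0,0,-0.014,0],[1,0,0,-0.018,0],[1,0,0,-0.018,0]]])

```text
t: 13.25
tool_pos: [0.4225, -0.0182, 0.1191]
orientation: [0.069, -3.14, -0.0]
force: [-0.2, -0.7, -0.8]
opening: 0.0138
```

Call:
play_rows(force=5, series=[[[1,0,0,0,0],[1,0,0,0,0],[1,-0.008,0,-0.007,0],[1,-0.016,-0.001,-0.014,0],[1,-0.023,-0.001,-0.021,0],[1,-0.03,-0.001,-0.029,0],[1,-0.035,-0.001,-0.036,0],[1,-0.04,-0.001,-0.044,0]]])

```text
t: 14.05
tool_pos: [0.3822, -0.0193, 0.075]
orientation: [0.069, -3.141, 0.0]
force: [-0.7, -0.5, 0.1]
opening: 0.0138
```

```bash
python3 - <<'E'
from h import *
s=sensors.read_state(); print(s["t"],s["tool_pos"],s["opening"],s["force"])
c=grab("scene"); save(c,"s8.png",(180,150,370,300),4)
E
```

```text
14.05 [ 0.38215389 -0.01927346  0.07497223] 0.013769922692353791 [-0.69901333 -0.51344083  0.13429719]
```

View pics/s8.png

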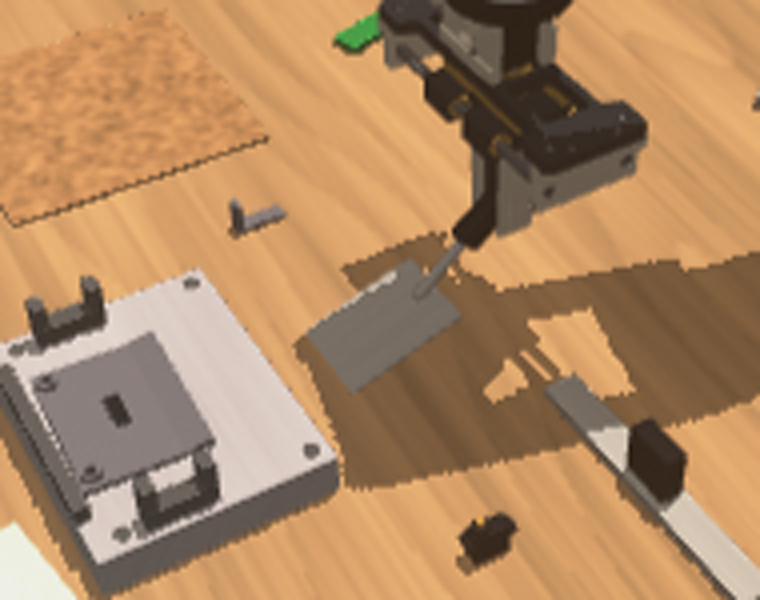

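The spatula pivots in the light grip as intended. I'll continue the arc until the blade is flat.

Call:
play_rows(series=[[[1,-0.004,0,-0.007,0],[1,-0.008,0,-0.015,0],[1,-0.011,0,-0.022,0],[1,-0.014,0,-0.03,0],[1,-0.016,0,-0.036,0],[1,-0.018,0,-0.042,0],[1,-0.018,0,-0.044,0],[1,-0.018,0,-0.044,0]]])

```text
t: 14.9
tool_pos: [0.3644, -0.0192, 0.0313]
orientation: [0.069, -3.14, -0.0]
force: [-1.4, -0.6, -0.4]
opening: 0.014
```

Call:
play_rows(series=[[[0.5,0,0,0,0],[0.5,0,0,0,0],[0.5,0,0,0,0],[0.5,0,0,0,0]]])

```text
t: 15.3
tool_pos: [0.365, -0.0193, 0.0319]
orientation: [-0.069, 3.14, -0.0]
force: [-0.1, -0.5, 0.7]
opening: 0.0232
```

```bash
python3 - <<'E'
from h import *
s=sensors.read_state(); print(s["t"],s["tool_pos"],s["opening"],s["force"])
c=grab("scene"); save(c,"s9.png",(180,150,370,300),4)
W=cloud(c); 
m=(W[...,0]>.41)&(W[...,0]<.535)&(abs(W[...,1]+.015)<.05)&(W[...,2]>-.01)&(W[...,2]<.05)
hsv=cv2.cvtColor(c["color"],cv2.COLOR_RGB2HSV); m&=hsv[...,1]<70
P=W[m]; r=cv2.minAreaRect((P[:,:2]*1000).astype(np.float32)); print(len(P),r,P[:,2].mean(),np.linalg.lstsq(np.c_[P[:,:2],np.ones(len(P))],P[:,2],rcond=None)[0])
E
```

```text
15.3 [ 0.36504975 -0.01926708  0.031879  ] 0.023249881854128133 [-0.05936923 -0.5290238   0.70577391]
590 ((461.650390625, -15.753227233886719), (102.6793441772461, 65.74219512939453), 2.550123929977417) 0.0015569208900782755 [-0.04803961  0.00622029  0.02419111]
```

View pics/s9.png

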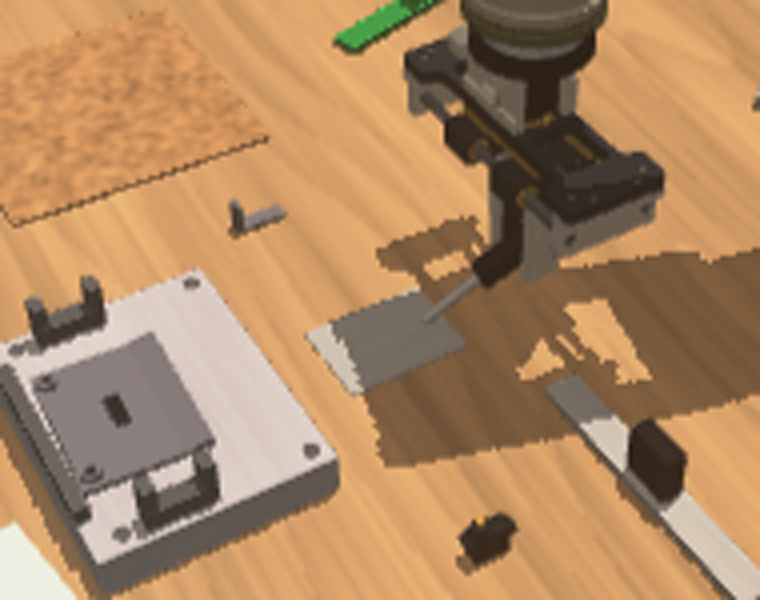

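The blade is flat on the bench with its nose at x≈0.513, and its yaw of 2.5° squares it to the fixture. I'll regrip firmly and lift it to see whether it droops.

Call:
play_rows(force=60, series=[[[1,0,0,0,0],[1,0,0,0,0],[1,0,0,0,0],[1,0,0,0,0],[1,0,0,0.01,0],[1,0,0,0.03,0],[1,0,0,0.05,0],[1,0.02,0.001,0.05,0]]])

```text
t: 16.15
tool_pos: [0.386, -0.0186, 0.0851]
orientation: [-0.069, 3.136, -0.002]
force: [1.2, -0.6, -0.4]
opening: 0.014
```

Call:
play_rows(series=[[[1,0.02,0.001,0,0],[1,0.035,0.0015,0,0],[1,0.035,0.0015,0,0],[1,0.035,0.0015,0,0]]])

```text
t: 16.55
tool_pos: [0.4192, -0.0167, 0.0817]
orientation: [0.07, -3.14, -0.0]
force: [0.0, -0.2, -1.2]
opening: 0.0135
```

```bash
python3 - <<'E'
from h import *
s=sensors.read_state(); print(s["t"],s["tool_pos"],s["opening"],s["force"])
c=grab("scene"); save(c,"s10.png",(160,150,350,300),4)
c2=grab("top"); save(c2,"t10.png",(210,110,360,222),5)
for c in (c,c2):
    W=cloud(c); m=(W[...,0]>.475)&(W[...,0]<.59)&(abs(W[...,1]+.013)<.05)&(W[...,2]>.038)&(W[...,2]<.075)
    P=W[m]
    if len(P)<20: continue
    r=cv2.minAreaRect((P[:,:2]*1000).astype(np.float32)); print(len(P),r,P[:,2].mean(),np.linalg.lstsq(np.c_[P[:,:2]-P[:,:2].mean(0),np.ones(len(P))],P[:,2],rcond=None)[0])
E
```

```text
16.55 [ 0.41921654 -0.01668114  0.08168872] 0.013482117295936602 [ 0.03362118 -0.23620508 -1.21324059]
665 ((521.2192993164062, -12.331779479980469), (91.97132873535156, 67.0428466796875), 2.8027985095977783) 0.051008043114823265 [-0.02895771 -0.00059525  0.05100804]
```

View pics/s10.png

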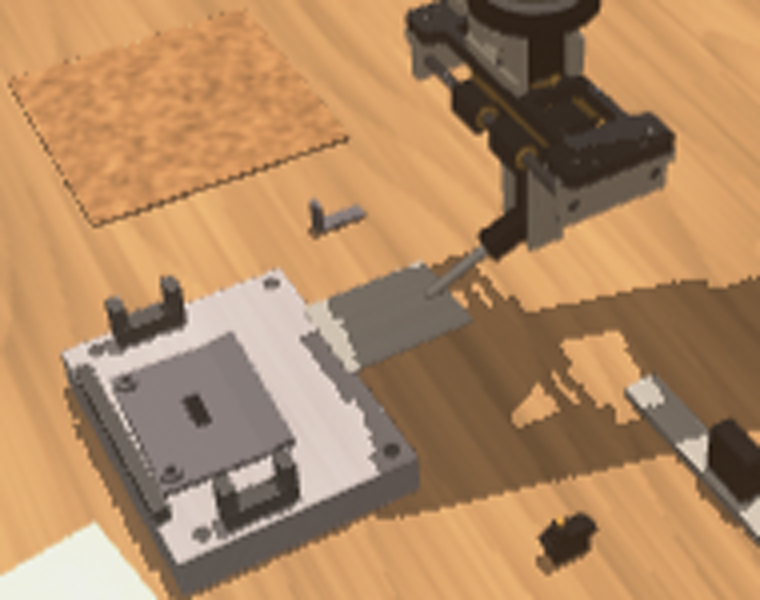

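View pics/t10.png

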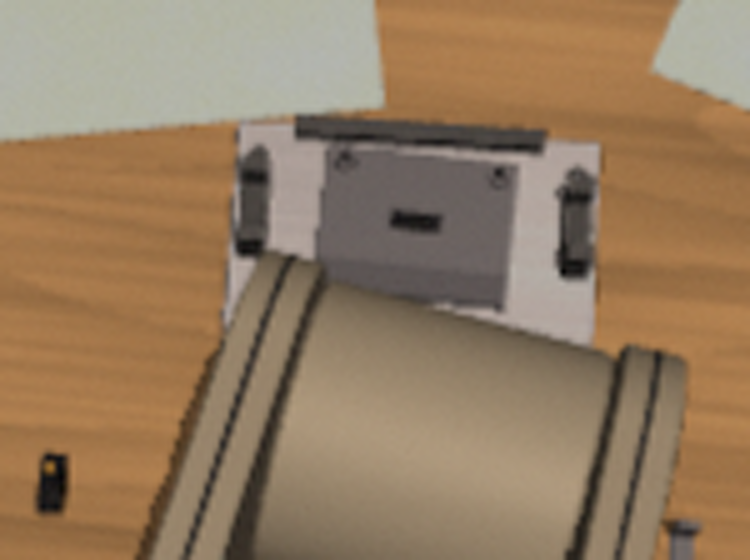

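The blade stays level in the grip. Its nose is just over the bare front of the bed, and I'll lower it there.

Call:
play_rows(series=[[[1,0.006,0,-0.005,0],[1,0.012,0.0005,-0.01,0],[1,0.012,0.0005,-0.015,0],[1,0.012,0.0005,-0.018,0],[1,0.012,0.0005,-0.02,0],[1,0.012,0.0005,-0.02,0],[1,0.012,0.0005,-0.02,0]]])

```text
t: 17.35
tool_pos: [0.4318, -0.0163, 0.0617]
orientation: [-0.069, 3.141, -0.0]
force: [-0.8, 0.6, -1.0]
opening: 0.0138
```

Call:
play_rows(series=[[[1,0,0,-0.001,0],[1,0,0,-0.002,0],[1,0,0,-0.002,0],[1,0,0,-0.002,0]]])

```text
t: 17.75
tool_pos: [0.4319, -0.0163, 0.0601]
orientation: [-0.069, 3.141, -0.0]
force: [-3.9, 0.5, 5.8]
opening: 0.0135
```

```bash
python3 - <<'E'
from h import *
s=sensors.read_state(); print(s["t"],s["tool_pos"],s["opening"],s["force"],s["wrist_torque"])
c=grab("scene"); save(c,"s11.png",(170,170,320,290),5)
E
```

```text
17.75 [ 0.43191629 -0.0163311   0.06006271] 0.013542441852321252 [-3.88989734  0.49365424  5.82806509] [0.02654504 0.03571168 0.05303721]
```

View pics/s11.png

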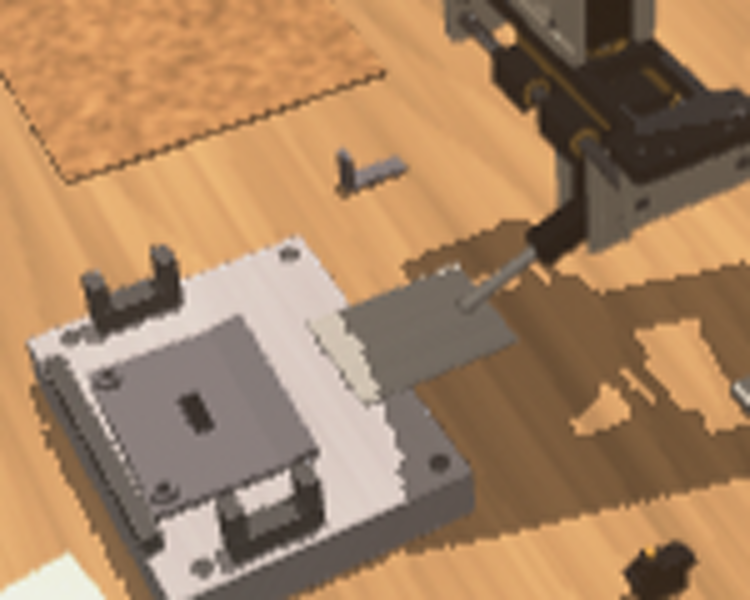

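The nose rests on the bed with about 7 N. I'll slide it forward.

Call:
play_rows(series=[[[1,0.005,0,0,0],[1,0.011,0.0005,0,0],[1,0.017,0.0007,0,0],[1,0.023,0.001,0,0],[1,0.029,0.0013,0,0],[1,0.035,0.0015,0,0],[1,0.041,0.0018,0,0],[1,0.046,0.002,0,0]]])

```text
t: 18.6
tool_pos: [0.4777, -0.0144, 0.0605]
orientation: [0.07, -3.14, 0.0]
force: [-11.3, -0.7, 14.8]
opening: 0.0134
```

```bash
python3 - <<'E'
from h import *
s=sensors.read_state(); print(s["t"],s["tool_pos"],s["opening"],s["force"],s["wrist_torque"])
c=grab("scene"); save(c,"s12.png",(170,170,320,290),5)
E
```

```text
18.6 [ 0.47765997 -0.01441274  0.06052618] 0.013432014697090468 [-11.284296    -0.72719028  14.84044663] [ 0.02776555  1.22239766 -0.03023314]
```

View pics/s12.png

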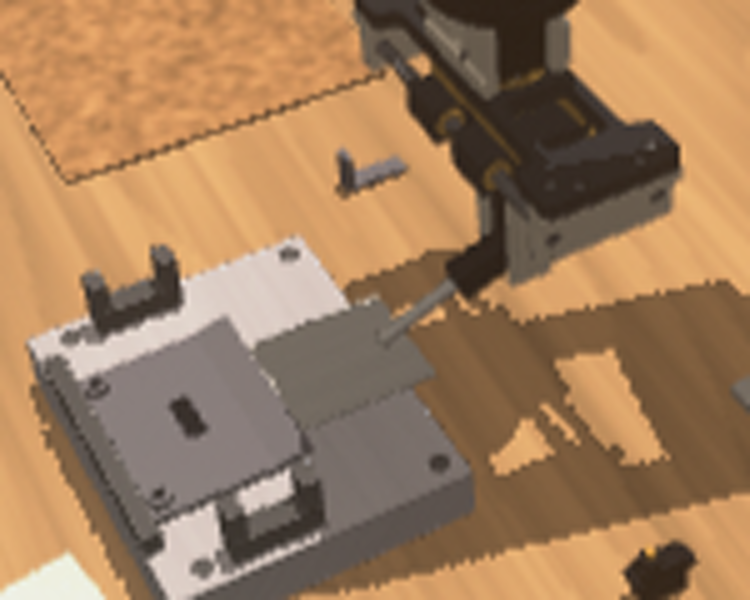

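Call:
play_rows(series=[[[1,0.004,0,0.0003,0],[1,0.009,0.0003,0.0005,0],[1,0.014,0.0006,0.0005,0],[1,0.019,0.0008,0.0005,0],[1,0.024,0.001,0.0005,0],[1,0.029,0.0013,0.0005,0],[1,0.034,0.0015,0.0005,0],[1,0.038,0.0017,0.0005,0]]])

```text
t: 19.45
tool_pos: [0.5154, -0.0128, 0.0611]
orientation: [0.069, -3.139, 0.001]
force: [-13.0, -0.6, 14.9]
opening: 0.0137
```

```bash
python3 - <<'E'
from h import *
s=sensors.read_state(); print(s["t"],s["tool_pos"],s["opening"],s["force"],s["wrist_torque"])
c=grab("scene"); save(c,"s13.png",(170,170,320,290),5)
E
```

```text
19.45 [ 0.51539516 -0.01275059  0.06109109] 0.013676461520010895 [-13.03450461  -0.58396602  14.94796926] [-0.03371051  1.43315225 -0.01188255]
```

View pics/s13.png

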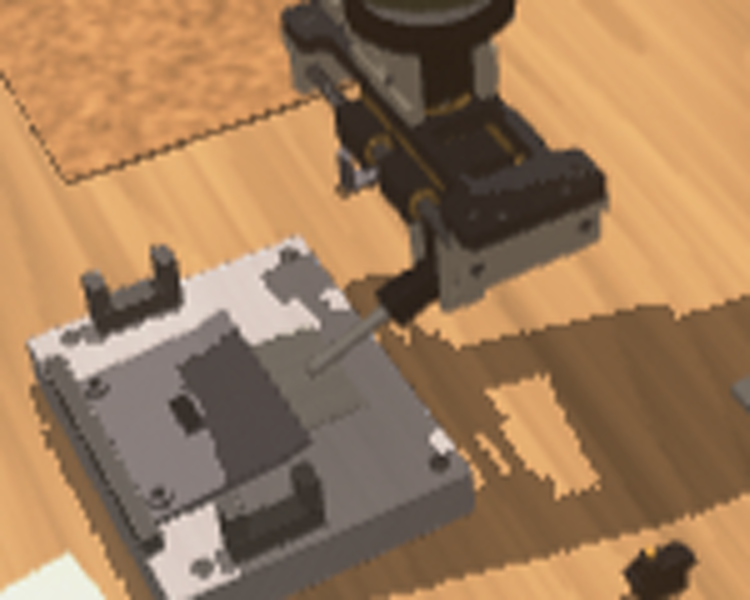

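The blade is going under the plate, which is stopped against the fence. A little further, then I'll lift slowly.

Call:
play_rows(series=[[[1,0.004,0.0002,0,0],[1,0.008,0.0004,0,0],[1,0.012,0.0006,0,0],[1,0.016,0.0007,0,0],[1,0.016,0.0007,0,0]]])

```text
t: 20.0
tool_pos: [0.532, -0.012, 0.0611]
orientation: [0.069, -3.141, 0.0]
force: [-7.6, 0.1, 11.1]
opening: 0.0136
```

Call:
play_rows(series=[[[1,0,0,0.001,0],[1,-0.002,0,0.002,0],[1,-0.002,0,0.004,0],[1,-0.002,0,0.007,0],[1,-0.002,0,0.01,0],[1,-0.002,0,0.014,0],[1,-0.002,0,0.018,0],[1,-0.002,0,0.018,0]]])

```text
t: 20.8
tool_pos: [0.5304, -0.012, 0.0791]
orientation: [-0.069, 3.139, -0.0]
force: [-0.7, -0.8, -0.5]
opening: 0.0135
```

```bash
python3 - <<'E'
from h import *
s=sensors.read_state(); print(s["t"],s["tool_pos"],s["opening"],s["force"],s["wrist_torque"])
c=grab("scene"); save(c,"s14.png",(170,170,320,290),5)
E
```

```text
20.8 [ 0.53041167 -0.01195208  0.07906814] 0.013464733582660794 [-0.66785355 -0.84306792 -0.49481074] [ 0.0792624  -0.01469758 -0.02189607]
```

View pics/s14.png

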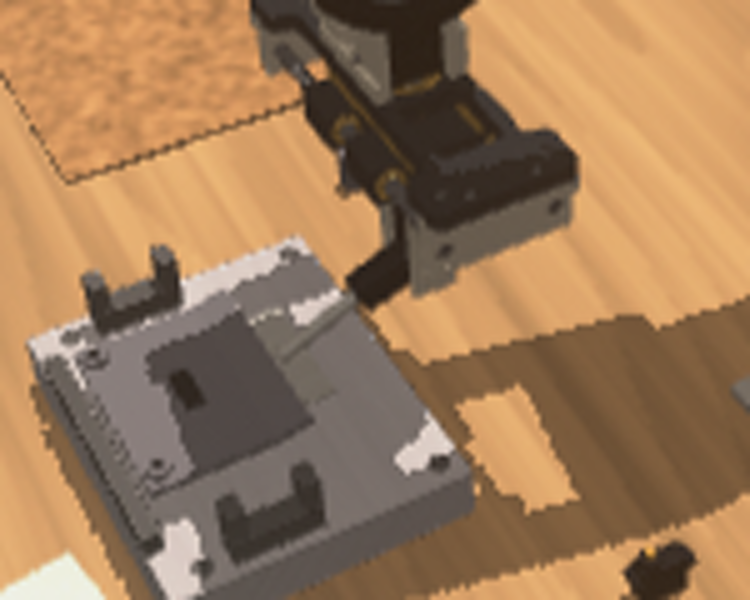

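Call:
play_rows(series=[[[1,0,0,0.004,0],[1,0,0,0.01,0],[1,0,0,0.017,0],[1,0,0,0.024,0],[1,0,0,0.031,0],[1,0,0,0.037,0],[1,0,0,0.04,0],[1,0,0,0.04,0]]])

```text
t: 21.65
tool_pos: [0.5302, -0.0119, 0.1188]
orientation: [-0.069, 3.14, -0.0]
force: [-0.5, 0.2, -2.0]
opening: 0.0136
```

```bash
cat > plate.py <<'E'
from h import *
def plate(c,zmin,xr,yr,zmax=.2,excl=.2):
    W=cloud(c); hsv=cv2.cvtColor(c["color"],cv2.COLOR_RGB2HSV)
    m=(W[...,2]>zmin)&(W[...,2]<zmax)&(W[...,0]>xr[0])&(W[...,0]<xr[1])&(W[...,1]>yr[0])&(W[...,1]<yr[1])&(hsv[...,1]<60)&(hsv[...,2]>40)
    n,l,s,ce=cv2.connectedComponentsWithStats(m.astype(np.uint8)); k=1+np.argmax(s[1:,4]); P=W[l==k]
    r=cv2.minAreaRect((P[:,:2]*1000).astype(np.float32))
    A=np.linalg.lstsq(np.c_[P[:,:2]-P[:,:2].mean(0),np.ones(len(P))],P[:,2],rcond=None)[0]
    print(len(P),'rect',r,'slope,z',A.round(3)); return P
E
python3 - <<'E'
from plate import *
s=sensors.read_state(); print(s["t"],s["tool_pos"],s["opening"],s["force"],s["wrist_torque"])
c=grab("scene"); save(c,"s15.png",(150,150,330,290),4.2)
plate(c,.08,(.6,.75),(-.08,.07))
c=grab("top"); save(c,"t15.png",(220,90,360,195),5.4); plate(c,.08,(.6,.75),(-.08,.07))
E
```

```text
21.65 [ 0.5301823  -0.01188715  0.11883041] 0.013613665120060162 [-0.52024426  0.16237164 -1.99706102] [ 0.0136676  -0.03571453 -0.02511104]
1203 rect ((646.3370971679688, -7.876972198486328), (92.74860382080078, 102.76545715332031), 1.9064581394195557) slope,z [-0.004 -0.     0.092]
5 rect ((626.6203002929688, 39.3588981628418), (9.291330337524414, 0.00427138851955533), 6.158854961395264) slope,z [-1.344210e+02  1.249497e+03  8.900000e-02]
```

View pics/s15.png

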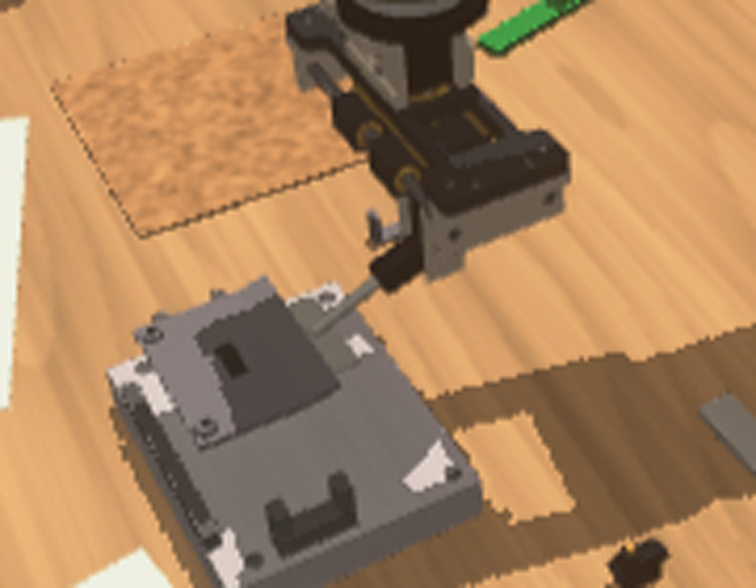

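View pics/t15.png

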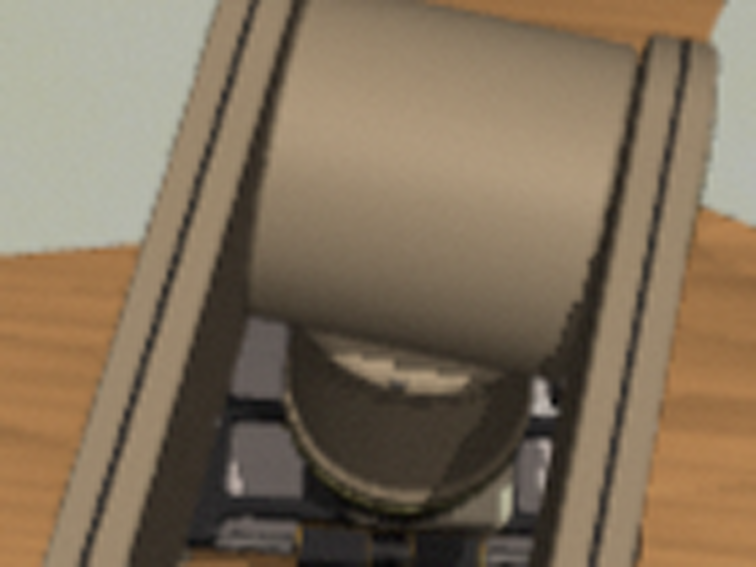

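The plate rides level on the blade (slope 0.4%, plate top at about z=0.092). It overhangs the nose by about 12 mm. I'll carry it smoothly to the mat, turning the spatula to yaw -20° to keep the last joint within range.

Call:
play_rows(series=[[[1,-0.002,-0.006,0,-0.008],[1,-0.006,-0.018,0,-0.025],[1,-0.012,-0.037,0,-0.05],[1,-0.019,-0.058,0,-0.079],[1,-0.027,-0.08,0,-0.109],[1,-0.034,-0.102,0,-0.139],[1,-0.041,-0.123,0,-0.167],[1,-0.048,-0.143,0,-0.195]]])

```text
t: 22.55
tool_pos: [0.4807, -0.1566, 0.1179]
orientation: [-0.241, -3.132, 0.0]
force: [-0.7, -0.5, -1.4]
opening: 0.0133
```

Call:
play_rows(series=[[[1,-0.007,-0.02,0,-0.027],[1,-0.014,-0.041,0,-0.056],[1,-0.021,-0.062,0,-0.085],[1,-0.028,-0.083,0,-0.114],[1,-0.035,-0.104,0,-0.142],[1,-0.041,-0.123,0,-0.167],[1,-0.045,-0.137,0,-0.187],[1,-0.048,-0.145,0,-0.198]]])

```text
t: 23.35
tool_pos: [0.4329, -0.3013, 0.118]
orientation: [-0.549, -3.093, 0.0]
force: [0.6, 0.2, -1.4]
opening: 0.0139
```

Call:
play_rows(series=[[[1,0,0,-0.003,0],[1,0,0,-0.009,0],[1,0,0,-0.016,0],[1,0,0,-0.024,0],[1,0,0,-0.032,0],[1,0,0,-0.04,0],[1,0,0,-0.047,0],[1,0,0,-0.05,0]]])

```text
t: 24.15
tool_pos: [0.4333, -0.2994, 0.0669]
orientation: [-0.545, -3.093, -0.001]
force: [0.1, 0.6, -1.7]
opening: 0.0137
```

```bash
python3 - <<'E'
from plate import *
s=sensors.read_state(); print(s["t"],s["tool_pos"],s["orientation"],s["opening"],s["force"],s["q"])
c=grab("scene"); save(c,"s16.png",(130,110,360,270),3.4)
P=plate(c,.03,(.49,.66),(-.43,-.26))
c=grab("top"); save(c,"t16.png",(330,140,500,268),4.5); P=plate(c,.03,(.49,.66),(-.43,-.26))
E
```

```text
24.15 [ 0.4333036  -0.29937383  0.06690346] [-5.44675701e-01 -3.09270101e+00 -1.19125782e-03] 0.013700835694374016 [ 0.14243337  0.57176111 -1.73266142] [-7.01971021e-01  8.14712923e-02  1.85541210e+00  4.00040770e-06
  1.20620969e+00 -1.92411119e+00]
569 rect ((536.795654296875, -336.395263671875), (105.50492095947266, 101.82986450195312), 68.11817932128906) slope,z [-0.002  0.004  0.04 ]
724 rect ((543.35546875, -326.0107421875), (68.52763366699219, 90.8724594116211), 70.05172729492188) slope,z [-0.001  0.011  0.039]
```

View pics/s16.png

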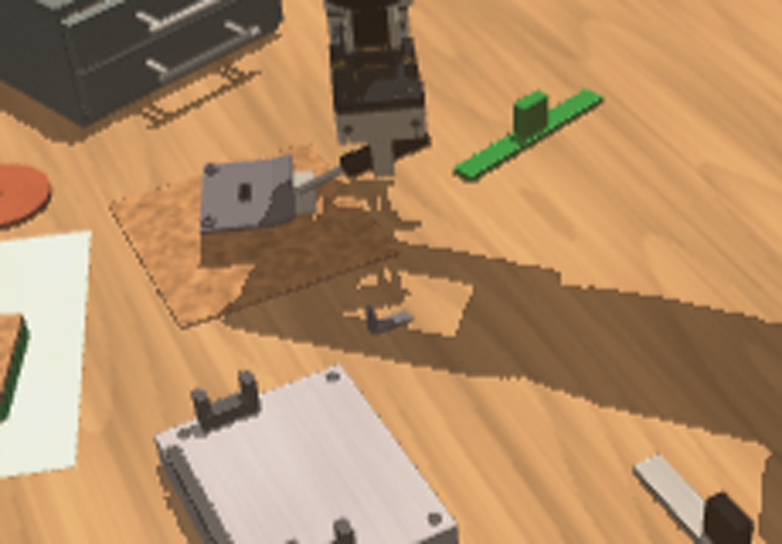

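View pics/t16.png

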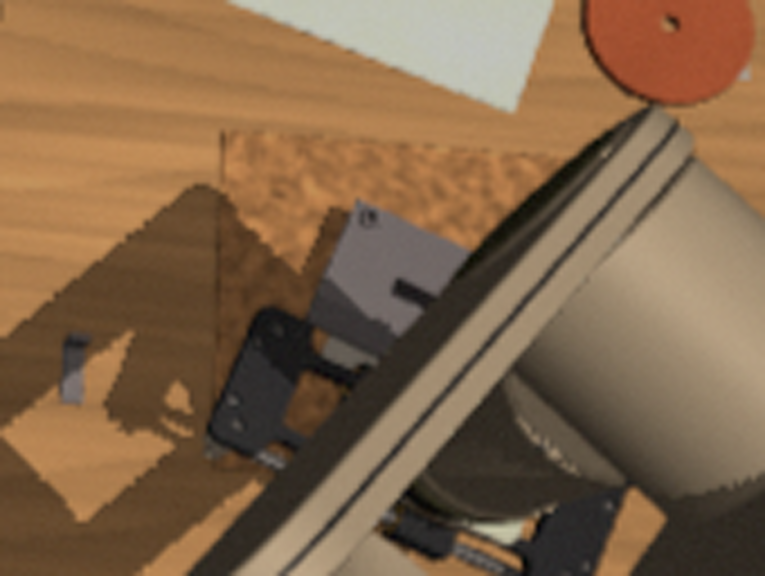

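The plate is over the mat's middle and level. I'll lower the blade to the mat.

Call:
play_rows(series=[[[1,0,0,-0.004,0],[1,0,0,-0.011,0],[1,0,0,-0.018,0],[1,0,0,-0.024,0],[1,0,0,-0.028,0],[1,0,0,-0.03,0],[1,0,0,-0.031,0],[1,0,0,-0.031,0]]])

```text
t: 25.05
tool_pos: [0.4338, -0.2999, 0.0371]
orientation: [-0.545, -3.094, 0.0]
force: [-0.2, 0.2, -1.6]
opening: 0.0132
```

Call:
play_rows(force=4, series=[[[1,0,0,0,0],[1,0,0,0,0],[1,0,0,0.001,0],[1,0.001,0,0.003,0],[1,0.002,-0.001,0.006,0],[1,0.003,-0.001,0.01,0],[1,0.004,-0.001,0.014,0],[1,0.005,-0.002,0.018,0]]])

```text
t: 25.85
tool_pos: [0.4391, -0.3019, 0.0557]
orientation: [0.545, 3.094, -0.0]
force: [0.1, -0.1, -1.7]
opening: 0.014
```

```bash
python3 - <<'E'
from plate import *
s=sensors.read_state(); print(s["t"],s["tool_pos"],s["opening"],s["force"])
c=grab("scene"); save(c,"s17.png",(160,130,300,240),5.4)
P=plate(c,.008,(.49,.66),(-.43,-.26))
E
```

```text
25.85 [ 0.43905138 -0.30191429  0.05568077] 0.014048133546980774 [ 0.09749977 -0.12251089 -1.70983404]
528 rect ((538.0460205078125, -337.0361633300781), (103.43573760986328, 100.3066635131836), 69.43159484863281) slope,z [-0.114  0.041  0.014]
```

View pics/s17.png

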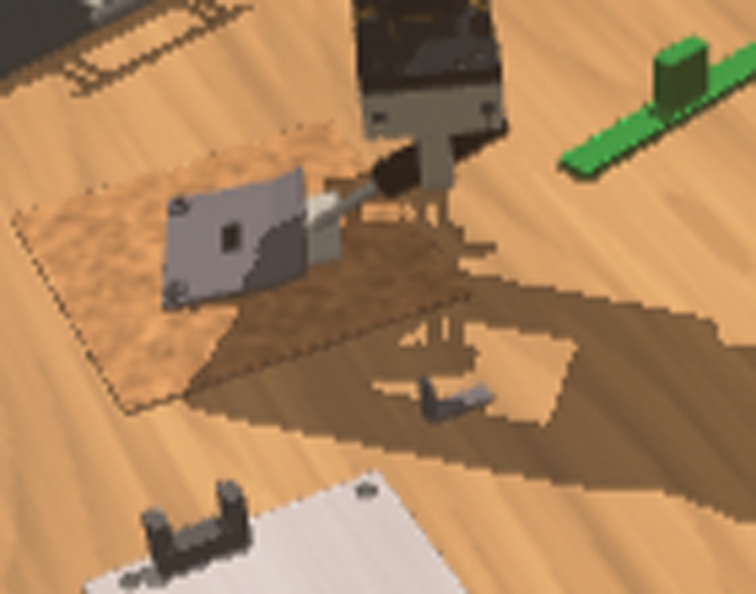

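The pivot works: the blade slopes about 7° with the plate's leading edge on the mat. I'll raise the handle to slope the blade about 22°.

Call:
play_rows(series=[[[1,0.002,-0.001,0.004,0],[1,0.0035,-0.0012,0.008,0],[1,0.005,-0.002,0.012,0],[1,0.007,-0.0026,0.016,0],[1,0.009,-0.0033,0.02,0],[1,0.0115,-0.0042,0.024,0],[1,0.014,-0.005,0.028,0],[1,0.017,-0.006,0.033,0]]])

```text
t: 26.7
tool_pos: [0.4559, -0.3079, 0.0884]
orientation: [-0.545, -3.094, -0.0]
force: [1.0, -0.1, -2.0]
opening: 0.014
```

```bash
python3 - <<'E'
from plate import *
s=sensors.read_state(); print(s["t"],s["tool_pos"],s["opening"],s["force"])
c=grab("scene"); save(c,"s18.png",(160,130,300,240),5.4)
P=plate(c,.008,(.49,.68),(-.43,-.26))
E
```

```text
26.7 [ 0.45590626 -0.30789083  0.08836092] 0.01404102678368153 [ 1.03023027 -0.09868704 -2.00548088]
500 rect ((538.903076171875, -337.92779541015625), (100.63482666015625, 102.7378921508789), 69.489013671875) slope,z [-0.327  0.122  0.023]
```

View pics/s18.png

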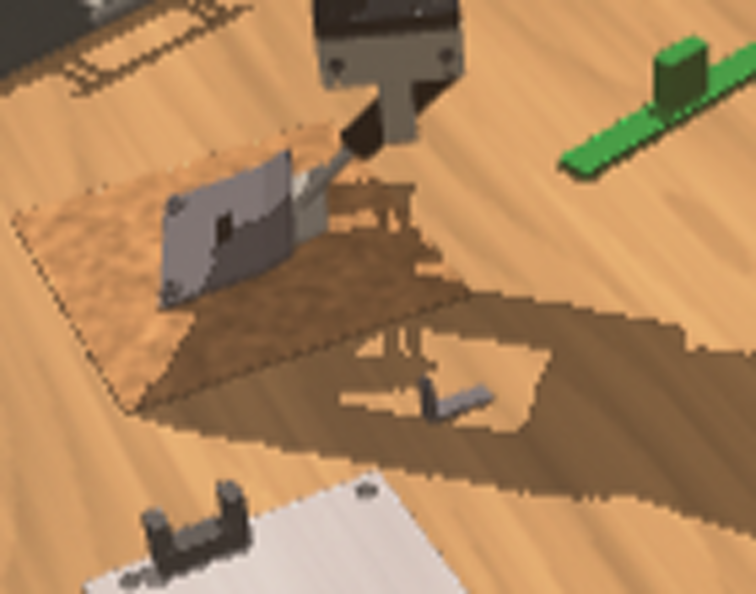

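Call:
play_rows(series=[[[1,-0.005,0.002,0,0],[1,-0.011,0.004,0,0],[1,-0.018,0.0065,0,0],[1,-0.025,0.009,0,0],[1,-0.032,0.0115,0,0],[1,-0.039,0.014,0,0],[1,-0.045,0.0165,0,0],[1,-0.05,0.018,0,0]]])

```text
t: 27.55
tool_pos: [0.4051, -0.2895, 0.0881]
orientation: [-0.545, -3.094, -0.0]
force: [0.8, -0.7, -1.1]
opening: 0.0139
```

```bash
python3 - <<'E'
from plate import *
s=sensors.read_state(); print(s["t"],s["tool_pos"],s["opening"],s["force"])
c=grab("scene"); save(c,"s19.png",(160,130,300,240),5.4)
E
```

```text
27.55 [ 0.4051009  -0.28952267  0.0880575 ] 0.013866685363617404 [ 0.79244112 -0.72788785 -1.14325771]
```

View pics/s19.png

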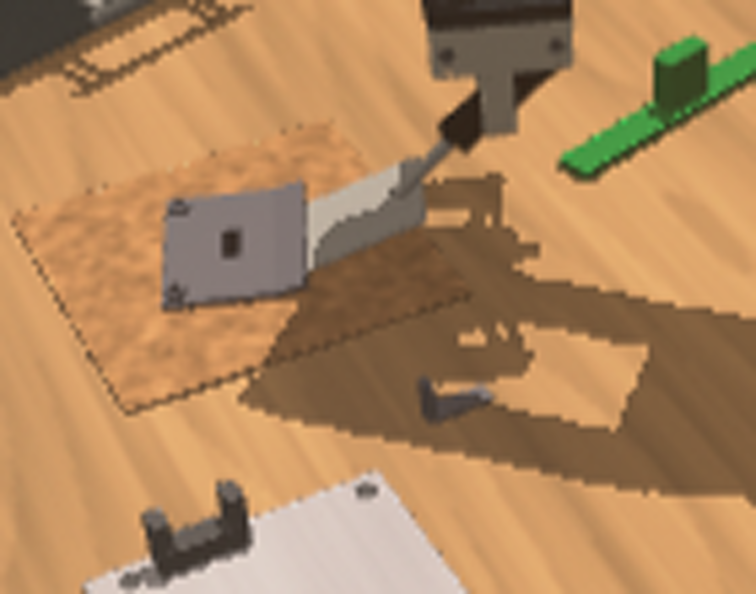

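The plate stays in place while the blade withdraws. I'll continue until the blade is fully clear.

Call:
play_rows(series=[[[1,-0.006,0.002,0,0],[1,-0.014,0.005,0,0],[1,-0.022,0.008,0,0],[1,-0.03,0.011,0,0],[1,-0.038,0.014,0,0],[1,-0.045,0.0165,0.002,0],[1,-0.045,0.0165,0.002,0]]])

```text
t: 28.3
tool_pos: [0.3599, -0.273, 0.0902]
orientation: [-0.546, -3.093, -0.0]
force: [0.8, 0.3, -0.0]
opening: 0.014
```

```bash
python3 - <<'E'
from plate import *
s=sensors.read_state(); print(s["t"],s["tool_pos"],s["opening"],s["force"],s["q"])
c=grab("scene"); save(c,"s20.png",(160,120,320,240),4.8)
P=plate(c,.006,(.48,.68),(-.43,-.26))
E
```

```text
28.3 [ 0.35987155 -0.27302427  0.09021853] 0.013962732086639234 [ 0.81715095  0.295307   -0.04483253] [-7.62494633e-01 -1.59660064e-01  2.04310806e+00 -1.58476036e-04
  1.25850336e+00 -1.98405768e+00]
417 rect ((550.0895385742188, -340.86358642578125), (101.63490295410156, 79.09906005859375), 70.671142578125) slope,z [-0.02   0.009  0.008]
```

View pics/s20.png

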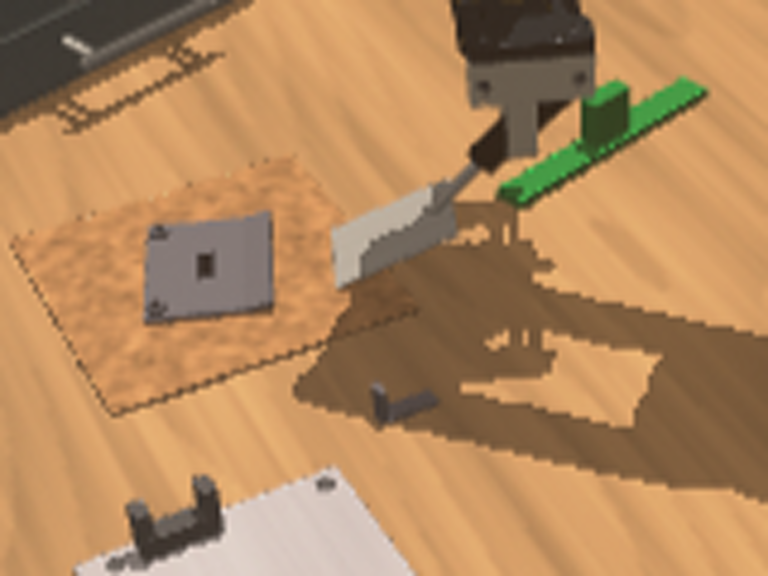

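The plate lies flat at about (0.550, -0.341), 4 mm from my estimate of the mat's centre. I'll now take the spatula back to the clear bench in front of the fixture.

Call:
play_rows(force=50, series=[[[1,0,0,0,0],[1,0,0,0,0],[1,0,0,0.03,0],[1,0,0,0.07,0],[1,0,0.01,0.1,0],[1,0.003,0.04,0.1,0.06],[1,0.006,0.075,0.1,0.12],[1,0.01,0.11,0.1,0.18]]])

```text
t: 29.15
tool_pos: [0.371, -0.1625, 0.1905]
orientation: [0.262, 3.13, -0.0]
force: [0.3, 0.4, -2.1]
opening: 0.0137
```

Call:
play_rows(series=[[[1,0.004,0.035,0,0.06],[1,0.008,0.07,0,0.12],[1,0.013,0.105,0,0.18],[1,0.018,0.14,0,0.21],[1,0.018,0.142,-0.04,0.21],[1,0.018,0.142,-0.08,0.21],[1,0.018,0.142,-0.09,0.21],[1,0.018,0.142,-0.09,0.21]]])

```text
t: 29.95
tool_pos: [0.3873, -0.0211, 0.0987]
orientation: [0.065, -3.137, -0.001]
force: [0.1, 0.0, -1.6]
opening: 0.0138
```

```bash
python3 - <<'E'
from plate import *
s=sensors.read_state(); print(s["t"],s["tool_pos"],s["orientation"],s["opening"],s["force"],s["q"])
c=grab("scene"); save(c,"s21.png",(150,120,400,300),3.1)
E
```

```text
29.95 [ 0.38730436 -0.02107294  0.09872978] [ 6.46289859e-02 -3.13674674e+00 -1.33941482e-03] 0.013792730153098448 [ 0.08537403  0.02661405 -1.57635031] [-1.86719087e-01 -3.70470164e-01  2.19775757e+00 -2.56440153e-05
  1.31857139e+00 -1.79871078e+00]
```

View pics/s21.png

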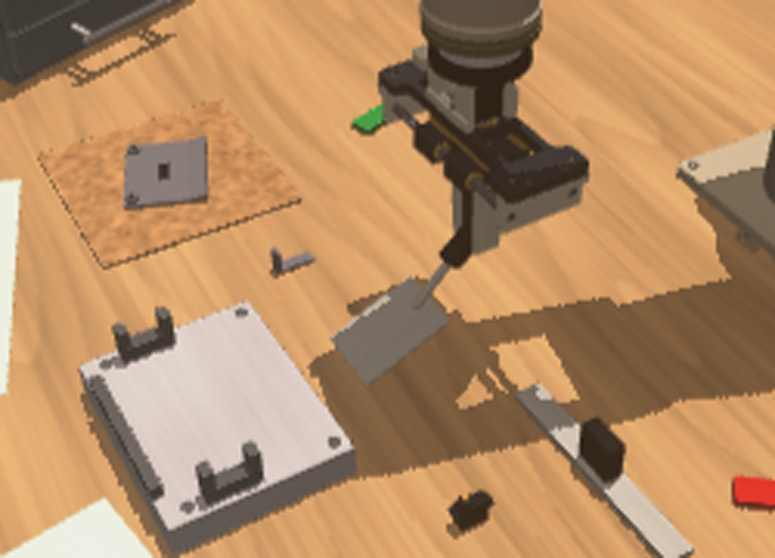

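Call:
play_rows(series=[[[1,0,0,-0.004,0],[1,0,0,-0.008,0],[1,0,0,-0.012,0],[1,0,0,-0.012,0]]])

```text
t: 30.4
tool_pos: [0.3888, -0.0215, 0.0881]
orientation: [0.064, -3.141, -0.0]
force: [0.2, -0.7, -1.0]
opening: 0.014
```

Call:
play_rows(force=5, series=[[[1,0,0,0,0],[1,0,0,0,0],[1,-0.005,0,-0.008,0],[1,-0.01,0,-0.016,0],[1,-0.015,0,-0.025,0],[1,-0.019,-0.001,-0.034,0],[1,-0.022,-0.001,-0.042,0],[1,-0.024,-0.001,-0.049,0]]])

```text
t: 31.2
tool_pos: [0.364, -0.0223, 0.0381]
orientation: [0.065, -3.14, -0.0]
force: [-0.2, 0.2, 0.7]
opening: 0.0139
```

Call:
play_rows(series=[[[1,-0.001,0,-0.003,0],[1,-0.002,0,-0.006,0],[1,-0.002,0,-0.006,0],[0.3,-0.002,0,-0.006,0],[0.3,-0.002,0,-0.006,0],[0.3,-0.002,0,-0.006,0],[0.3,-0.002,0,-0.006,0]]])

```text
t: 31.9
tool_pos: [0.363, -0.0224, 0.0334]
orientation: [-0.065, 3.14, -0.0]
force: [-0.2, 0.5, -0.5]
opening: 0.0324
```

```bash
python3 - <<'E'
from plate import *
s=sensors.read_state(); print(s["t"],s["tool_pos"],s["opening"],s["force"])
c=grab("scene"); save(c,"s22.png",(150,120,400,300),3.1)
E
```

```text
31.9 [ 0.3630088  -0.02239045  0.03335017] 0.03241545911072537 [-0.16449192  0.48369152 -0.46747603]
```

View pics/s22.png

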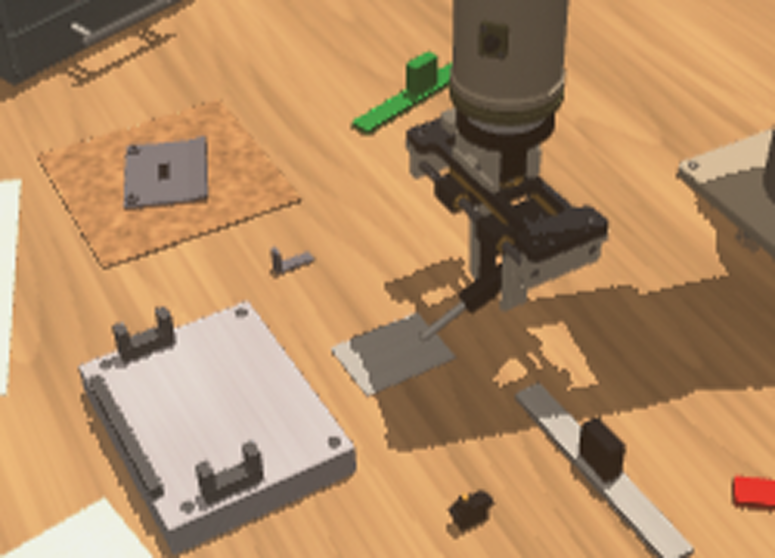

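Call:
play_rows(series=[[[0.2,0,0,0.01,0],[0.2,0,0,0.03,0],[0.2,0,0,0.06,0],[0.2,0,0,0.1,0],[0.2,0,0,0.14,0],[0.2,0.01,0,0.18,0],[0.2,0.01,0,0.2,0],[0.2,0.01,0,0.2,0]]])

```text
t: 32.75
tool_pos: [0.3747, -0.0227, 0.2377]
orientation: [-0.065, 3.134, -0.002]
force: [0.2, -0.3, -1.4]
opening: 0.037
```

```bash
python3 - <<'E'
from plate import *
s=sensors.read_state(); print(s["t"],s["tool_pos"],s["opening"],s["force"])
c=grab("scene"); save(c,"s23.png",None,1.4)
P=plate(c,.006,(.48,.68),(-.43,-.26))
c=grab("top"); save(c,"t23.png",None,1.4); P=plate(c,.006,(.48,.68),(-.43,-.26))
W=cloud(c)
m=(W[...,2]>.03)&(W[...,2]<.06)&(W[...,0]>.35)&(W[...,0]<.42)&(abs(W[...,1]-.17)<.04); print('bar block',W[m].mean(0),W[m][:,2].max())
E
```

```text
32.75 [ 0.37469754 -0.02268023  0.23768886] 0.03700917286497242 [ 0.18790472 -0.3240728  -1.35423112]
407 rect ((549.7291259765625, -341.57757568359375), (103.55663299560547, 78.80877685546875), 71.28953552246094) slope,z [-0.019  0.011  0.008]
692 rect ((544.9066162109375, -342.6492919921875), (97.74746704101562, 79.15369415283203), 70.19751739501953) slope,z [-0.019  0.008  0.008]
bar block [0.38607406 0.16761082 0.04107068] 0.047291800055973554
```

View pics/s23.png

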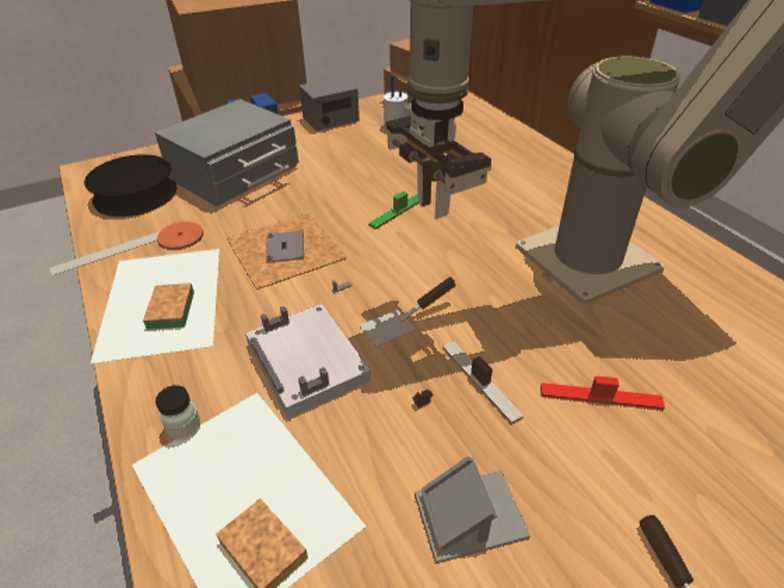

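View pics/t23.png

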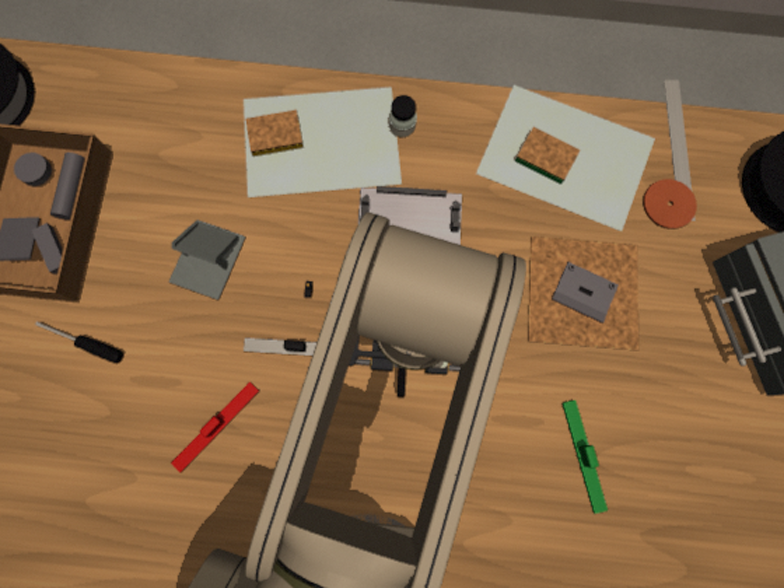

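Everything is where it should be: the plate is flat in the middle of the mat, the spatula stands flat on the bench and the bar lies on the bench. The servo and angle appear at the same pixels as at the start, (309,289) and (485,310). Handing in.

```bash
python3 -c "
from plant import robot
print(robot.close_job())"
```

```text
the job is handed in; nothing more can be done
None
```

The job is done and handed in at about 33 s of the 72 s allowed. Every final check I made agreed with the task, though handing in reports no verdict.

**What I did**
- **Bar:** I moved the steel bar to the bench at about (0.386, 0.168). My first grasp missed because I lifted before the fingers had finished closing; the second one held.
- **Blade:** The arm cannot tilt the tool, so I levelled the blade by letting the spatula pivot in a light grip with its nose on the bench, then gripped it again firmly.
- **Plate:** I slid the blade under the plate against the fence and carried the plate level to the mat. I tilted the blade about 20° there and drew it out from under the plate, which stayed where it was.
- **Spatula:** It stands flat on the bench in front of the fixture.

**Last checks**
- **Plate position:** Both cameras put the plate's centre within about 4 mm of the mat's (35 mm allowed). They differ from each other by about 5 mm.
- **Plate attitude:** It lies about 1° off level by the fitted slope, right side up with its bosses on top. Its top is at about 8 mm, as expected on the 4 mm mat.
- **Spatula and bar:** In the pictures the spatula is clear of plate, mat and fixture. The bar's middle is about 0.3 m from the fixture's.
- **Servo and printed angle:** They appear at the same pixels as at the start.

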